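# Load a cheese press and set its screw

## Robot

A 6-joint arm with a two-finger parallel gripper is mounted at the origin on a cart in front of the work surface, level with it; the furniture and walls round the work are solid. World frame = base frame: x ahead of the robot, y to its left, z up, the work surface at z = 0. Lengths are in mm, angles in rad, forces in N, time in s.
With the tool pointing down it reaches from about 250 to 725 mm from the base axis. Payload 4 kg.
Tool frame: the origin (TCP) lies on the centre line of the jaws, within the pads' length; the fingertips stand 22 mm ahead of it and the grasp point (between the pads) lies 3 mm ahead of it (manip.tip_extent is the distance from the TCP to the fingertips, in mm); z points along the fingers, y is the line along which they close (so a half turn about z gives the same grasp; the last joint's range is limited). The gripper opens to 85 mm and grips with 20 to 120 N. Pads are 22 mm wide; open, the fingers measure 114 mm over their backs; the gripper's body (76 mm by 85 mm) begins 54 mm behind the grasp point. The pads swing forward as they close: fully open they stand 13 mm farther back than shut.
Start: joints at [1.118, 0.241, 0.005, 1.335, 0, 1.571], TCP at [218.741, 449.613, 253.306] pointing down, gripper open.
Joint ranges: [-2.72, 2.72], [-1.05, 1.87], [-1.09, 1.28], [-1.99, 2.15], [-1.42, 1.44], [-3.14, 3.14]. Speed limits (rad/s): [2.79, 2.79, 3.14, 3.14, 3.14, 3.14].

## Interface

Orientations are given as [roll, pitch, yaw] about the fixed x, y, z axes, in that order (R = Rz(yaw) Ry(pitch) Rx(roll)).
In Python, from workcell import manip gives the robot as it stands.
- The arm moves only by the tool carry_out, never from a script. Its argument "steps" is a list of rows, each an object with "fingers": the finger opening in mm, from 0 to 85.4; "delta_pos": the shift along the tool's x, y, z in mm, a list of three; "rotation": the turn, a rotation vector about the tool's x, y, z in rad, a list of three. In form: [{"fingers": fingers, "delta_pos": [dx, dy, dz], "rotation": [rx, ry, rz]}, ...]. A call has 1 to 20 rows; each row shifts and turns the commanded pose from where the row before left it, along the tool's axes as they then stand; what a row does not reach is not made up. A row lasts 1/12 s, in which the tool goes at most 41.7 mm and 7.16 degrees, less where a joint would pass 70% of its speed; a pose out of reach is approached as far as the arm can. A call is refused whole if a number of a shift passes 41.7 or a number of a turn 0.125, either way. A call with a gripper value outside its range is refused whole. The fingers move at their own pace and stop on an object; the grip force is fixed at half the most. Time passes only in rows, so rows that do not move let the fingers close. It gives the time, the measured TCP pose, the force, the opening and the grip force at its end, in the units of the state.
- manip.state(): the state, without advancing time (a new reading comes with each control period).
- manip.capture(name): name is "scene" or "side" or "wrist"; returns (picture, depth): 420x560x3 uint8, red, green, blue; 420x560 float32, mm along the optical axis (not along the pixel's ray), 0 where there is no reading.
- manip.camera_model(name): a dict with "K" (3x3 intrinsics, pixels), "k1" (the pictures are not rectified: a ray, as slopes to the right and down, at radius r is drawn at 1 + k1 r^2 times it, then the intrinsics apply), "R" (3x3) and "t" (3): a world point X has camera coordinates R X + t. Camera axes: x right, y down, z forward; pixel columns grow to the right and rows downward; lengths in mm; the calibration is good to about 2 mm. A picture is of the moment at which its call begins: read the wrist's pose just before it. camera_model takes no time and is no camera call; for the wrist camera it gives the pose at the moment of the call.
- manip.hand_in(): hands the job in; it is judged then, once.
The state is a dict: "time_s": time; "qpos": joint angles; "qd": joint speeds; "effort": joint torques, N m; "position": TCP position; "tool_rot": TCP orientation; "contact_force": force on the tool from outside, world axes, zero at the start; "moment": the same for the moment, N m; "opening": finger opening in mm; "grasp_force": force on a finger pad.
Only numpy, scipy, OpenCV 4.12 (cv2) and the standard library are available. Lean on these libraries where they do the work, as an engineer would, in place of code of your own. Each camera call takes 0.05 s, during which the arm holds its last target. There are 200 camera calls.

## Task

Stand the filled steel mould upright on the cheese press's wooden base, long way in, and slide it gently between the rails until it is fully home against the stop under the screw. Then wind the crank clockwise until the foot just meets the mould's wooden follower, and from that point give it half a turn more to set the pressing load, never overwinding. Let go and leave everything else as it stands.

Things in the scene. Friction and masses are not known exactly. Their poses are not given: they have to be found in the camera images.
- pastry_board: Fixed wooden board, 380 x 700 x 18 mm, laid over the hob; its top (18 mm above z = 0) is the work surface on which press, mould, tin, jar and lemon stand. Origin: centre of its underside.
- mould: Loose perforated steel cheese mould, 120 (its x) x 66 (y) x 88 mm high, 0.5 to 0.8 kg, left or right of the press. Origin: centre of its underside. Take it across its 66 mm width by the side walls. A wooden follower block (110 x 56 mm) closes it and stands 10 to 16 mm proud of the rim; how much depends on the filling and is not measured. It does not sink under normal load.
- press: Cheese press, fixed. Origin: on the board, on the screw axis; x points from its open front to its back. Wooden base 176 mm wide, x -205 to +85 mm, top 20 mm above the board. Two rails 10 mm high on it leave a channel 69 mm wide from x = -55 to +61 mm, flaring to 96 mm wide at x = -110 mm, so the mould can be set down just in front and pushed in.
- stop: Steel stop bar across the back end of the channel, 14 mm high; its front face is 60.5 mm behind the screw axis. Origin and axes: those of the press.
- seat (a point): Point on the top of the press base on the screw axis (20 mm above the board), axes as the press's: where the mould's origin lies, its long axis along x, when it is home against the stop. Either end may lead.
- screw_axis (a point): Fixed point on the screw axis, 220 mm above the board; centre of the crank's circle seen from above. Below it a wooden crossbar, 30 mm deep (x), 180 mm wide, 170 to 194 mm above the board, stands on 15 mm posts at y = +-74 mm, so a gripper cannot come straight down over the home position: push the last part from the front.
- foot: Round steel foot (54 mm) under the screw; it turns with the screw and rubs on the follower. Underside 126 to 130 mm above the board at the start, 2 to 12 mm above the follower of a mould that is home. Its spring is preloaded: on meeting the follower it presses with 10 N at once, then 1.4 N more per mm of screw feed (17 N after half a turn). Origin: near the press's origin.
- crank (a joint): Crank angle, rad; grows clockwise seen from above, which feeds the screw (with foot, crank and knob) down 10 mm a turn. 0: arm points along the press's +x, to the back; starts -0.9 to 0.9. Stays where it is left. Running free it takes 0.05 N m (1 N at the knob); on contact it rises within a tenth of a turn by 0.12 to 0.18 N m (2 to 3 N at the knob), and is 0.2 to 0.3 N m up after half a turn.
- crank_grip (a point): Middle of the crank's upright black knob, 23 mm thick, 39 mm tall (20 mm below to 19 mm above this point), 55 mm from the screw axis, 250 mm above the board at crank angle 0. The knob spins freely on its pin: hold it in a fixed grip and lead it round the circle. The crank arm lies right under it, the hub (28 mm thick, 12 mm lower than this point) on the axis.
- tin: Loose food tin, 75 mm across, 110 mm high, on the other side of the press from the mould; leave it alone. Origin: centre of its underside.
- sauce_jar: Loose jar with a light lid, 60 mm wide, 105 mm high, left behind the work; leave it alone. Origin: centre of its underside.
- lemon: Loose lemon, 72 x 57 x 58 mm, to the right of the press, farther back; leave it alone. Origin: centre of its underside.

How it is judged (in metres and radians):
On the way, in this order (a step that is already met when the one before it is completed fails the run):
1. the mould stands home on the press base against the stop, the foot still clear of it (x of mould in the frame of seat above -0.004 m and z of mould in the frame of seat below 0.003 m and horizontal distance between mould and seat below 0.006 m and angle between the x axis of mould and the x axis of seat, either way round below 0.07 rad and angle between mould's own z axis and vertical below 0.04 rad and contact force between foot and mould below 0.5 N), for 0.2 s.
2. the foot has been wound down onto the follower (contact force between foot and mould above 4 N), for 0.05 s.
At the end, for the whole second after the job is handed in: The mould stands level on the press base within 6 mm of its home under the screw and within 4 degrees of straight, the screw is half a turn past first contact (foot load 14.8 to 19.8 N, that is about 0.35 to 0.7 turn) and the crank is at rest (contact force between foot and mould between 14.8 and 19.8 N and horizontal distance between mould and seat below 0.006 m and angle between the x axis of mould and the x axis of seat, either way round below 0.07 rad and z of mould in the frame of seat below 0.003 m and angle between mould's own z axis and vertical below 0.04 rad and velocity of joint crank between -0.05 and 0.05 rad/s); the robot touches nothing.
It fails at once if the press is overwound: the foot bears on the mould with more than 22.5 N (about 0.9 turn past contact) (contact force between foot and mould above 22.5 N).
It fails at once if the mould is rammed against the stop with more than 30 N (contact force between mould and stop above 30 N).
It fails at once if the mould is tipped by more than 17 degrees (angle between mould's own z axis and vertical above 0.3 rad).
It fails at once if the tin, the jar or the lemon is moved by more than 20 mm (distance of any of tin, sauce_jar, lemon from where it was at the start of the episode above 0.02 m).
It also fails if it takes over 72 s, if anything falls off the work surface, if the arm or the gripper's body presses on something with over 40 N, if the wrist force passes 120 N, or if a joint passes its speed limit or range.

## Working session

There is one attempt and no reset: what is moved stays moved. The work goes in short steps, Python scripts to look and compute and a tool call to move; the robot and the scene stay as the last step left them, time stands still between calls to the robot, and variables do not carry over. Pictures are saved under pics/ and viewed, at most 10 in all, crops included, and the job is handed in when it is done.

Besides the shell and the picture viewer there is one more tool, called after ">>>" by a JSON object that holds its "api" and its "payload", one argument or row to a line. carry_out: Moves the arm, as the interface text tells. Its arguments: {"type":"object","properties":{"steps":{"type":"array","items":{"type":"object","properties":{"fingers":{"type":"number"},"delta_pos":{"type":"array","items":{"type":"number"}},"rotation":{"type":"array","items":{"type":"number"}}}}}},"required":["steps"]}

```bash
mkdir -p pics; ls; cat > h.py <<'E'
import numpy as np, cv2
from workcell import manip
def snap(n,f):
    m=manip.camera_model(n); p,d=manip.capture(n); cv2.imwrite('pics/'+f+'.png',p[:,:,::-1]); np.savez('pics/'+f+'.npz',p=p,d=d,**{k:np.array(m[k]) for k in('K','k1','R','t')}); return p,d,m
def load(f):
    z=np.load('pics/'+f+'.npz'); return z['p'],z['d'],{k:z[k] for k in('K','k1','R','t')}
def ray(m,u,v):
    K=np.array(m['K']);k1=float(m['k1']);R=np.array(m['R']);t=np.array(m['t'])
    u=np.atleast_1d(u).astype(float);v=np.atleast_1d(v).astype(float)
    o=cv2.undistortPoints(np.stack([u,v],-1).reshape(-1,1,2),K,np.array([k1,0,0,0.])).reshape(-1,2)
    return -R.T@t, np.c_[o,np.ones(len(o))]@R   # depth-scaled dirs
def plane(m,u,v,z):
    c,d=ray(m,u,v); return c+d*((z-c[2])/d[:,2])[:,None]
def cloud(d,m):
    v,u=np.mgrid[:d.shape[0],:d.shape[1]]; c,r=ray(m,u.ravel(),v.ravel())
    return (c+r*d.ravel()[:,None]).reshape(d.shape+(3,))
E
python3 - <<'E'
from h import *
print(manip.state())
for n in('scene','side'):
    p,d,m=snap(n,n+'0'); print(n,m)
E
```

```text
pics
{'time_s': 0.0, 'qpos': array([ 1.11803912e+00,  2.41416674e-01,  3.71141489e-03,  1.33518632e+00,
       -1.32436712e-05,  1.57077894e+00]), 'qd': array([-0.00018593, -0.0005187 ,  0.00174531,  0.0004491 ,  0.00035343,
       -0.00055553]), 'effort': array([ 3.14372528e-04, -3.72319114e+01,  2.52406240e+01,  1.69266667e-02,
        2.14028006e-06,  1.47815648e-06]), 'position': array([218.46982027, 449.0926015 , 252.40616715]), 'tool_rot': array([-3.13949740e+00,  1.32072192e-05,  2.68885285e+00]), 'contact_force': array([-0.15077937,  0.09935308, -0.34204518]), 'moment': array([ 0.00269905, -0.00251409, -0.03219264]), 'grasp_force': 0.0, 'opening': 84.97499837266318}
scene {'K': array([[382.03980313,   0.        , 273.89146237],
       [  0.        , 382.03980313, 209.41605772],
       [  0.        ,   0.        ,   1.        ]]), 'k1': -0.022198309654549282, 'R': array([[ 0.95637147,  0.2915849 , -0.01821671],
       [ 0.18569738, -0.65483923, -0.73259953],
       [-0.22554398,  0.69725449, -0.68041611]]), 't': array([-533.52956904,   54.68425554, 1116.77246662])}
side {'K': array([[496.06301169,   0.        , 283.34826824],
       [  0.        , 496.06301169, 210.88962766],
       [  0.        ,   0.        ,   1.        ]]), 'k1': -0.1465170697308504, 'R': array([[ 0.96410662,  0.26515949, -0.01374332],
       [ 0.20050311, -0.76099823, -0.61699286],
       [-0.17406015,  0.59209132, -0.78684873]]), 't': array([-545.78368066,   29.72388194, 1257.21619195])}
```

View pics/scene0.png

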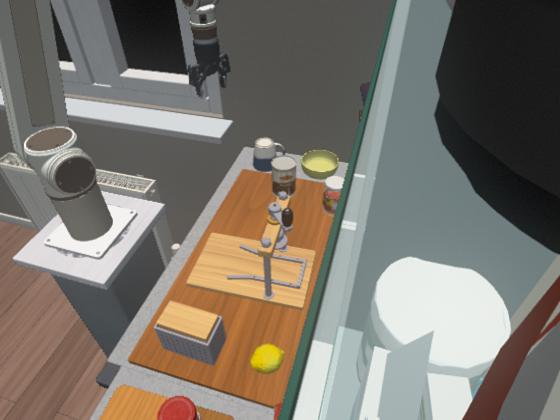

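View pics/side0.png

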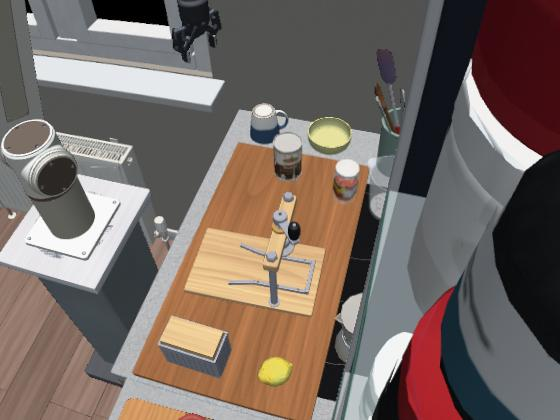

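The mould is right of the press: scene (192,330), side (196,345). The press base spans about (190–315, 235–300) in scene, with the black knob at (288,217) in scene and (294,232) in side. The lemon is at (267,358), the tin at (284,175) and the jar at (335,195).

```bash
python3 - <<'E'
from h import *
np.set_printoptions(precision=1,suppress=True)
for f,mb,pb,kb in(('scene0',(145,290,235,370),(180,225,325,310),(278,200,300,235)),('side0',(150,310,240,380),(180,220,335,315),(284,216,304,247))):
    p,d,m=load(f); C=cloud(d,m)
    hsv=cv2.cvtColor(p,cv2.COLOR_RGB2HSV)
    def box(b): return C[b[1]:b[3],b[0]:b[2]].reshape(-1,3)
    M=box(mb); top=M[(M[:,2]>95)&(M[:,2]<150)]; 
    h,e=np.histogram(M[:,2],np.arange(0,150,4)); print(f,'mould z hist',[(int(a),int(b)) for a,b in zip(e,h) if b>30])
    zt=np.percentile(top[:,2],80); T=top[abs(top[:,2]-zt)<5]; print('follower z',np.median(T[:,2]),cv2.minAreaRect(T[:,:2].astype(np.float32)),len(T))
    P=box(pb); h,e=np.histogram(P[:,2],np.arange(0,300,4)); print('press hist',[(int(a),int(b)) for a,b in zip(e,h) if b>20])
    B=P[abs(P[:,2]-38)<5]; r=cv2.minAreaRect(B[:,:2].astype(np.float32)); print('base',np.median(B[:,2]),r,'\n',cv2.boxPoints(r))
    b=kb; H=hsv[b[1]:b[3],b[0]:b[2]].reshape(-1,3); K=box(kb); k=K[(H[:,2]<60)]; k=k[(k[:,2]>200)&(k[:,2]<320)]; print('knob',len(k),k.min(0),np.median(k,0),k.max(0))
E
```

```text
scene0 mould z hist [(12, 386), (16, 2852), (20, 263), (24, 71), (28, 77), (32, 98), (36, 74), (40, 64), (44, 63), (48, 72), (52, 47), (56, 68), (60, 60), (64, 61), (68, 65), (72, 67), (76, 69), (80, 60), (84, 73), (88, 75), (92, 61), (96, 71), (100, 82), (104, 182), (108, 162), (112, 67), (116, 1007), (120, 359)]
follower z 119.17207386395148 ((456.4870300292969, -251.0326385498047), (57.10371780395508, 111.2511978149414), 87.65949249267578) 1387
press hist [(12, 739), (16, 3009), (20, 113), (24, 81), (28, 128), (32, 988), (36, 4196), (40, 274), (44, 324), (48, 137), (52, 32), (116, 60), (120, 23), (144, 21), (148, 88), (192, 31), (196, 26), (200, 34), (204, 44), (208, 231), (212, 65), (220, 24), (224, 33)]
base 37.35429923636502 ((510.8072509765625, -29.47113800048828), (289.6879577636719, 176.76519775390625), 2.610856771469116) 
 [[ 362.1   52.2]
 [ 370.1 -124.4]
 [ 659.5 -111.2]
 [ 651.5   65.4]]
knob 9 [604.1 -75.2 252.9] [617.3 -71.1 274.2] [618.9 -68.4 280.4]
side0 mould z hist [(12, 631), (16, 2183), (20, 362), (24, 49), (28, 38), (32, 46), (36, 62), (40, 41), (44, 51), (48, 
[... 246 characters left out ...]
 -251.62269592285156), (57.343658447265625, 112.54110717773438), 88.77726745605469) 1559
press hist [(12, 1039), (16, 3337), (20, 493), (24, 76), (28, 119), (32, 1498), (36, 4816), (40, 751), (44, 305), (48, 229), (52, 47), (144, 22), (148, 71), (152, 27), (192, 24), (196, 27), (200, 32), (204, 47), (208, 274), (212, 153), (216, 64), (220, 42), (224, 36), (228, 23), (240, 56), (244, 93), (272, 21), (276, 23), (280, 59), (284, 25)]
base 37.57390455510597 ((509.00970458984375, -28.364891052246094), (291.3221130371094, 179.5399169921875), 2.856435775756836) 
 [[ 359.1   54. ]
 [ 368.  -125.3]
 [ 659.  -110.8]
 [ 650.    68.6]]
knob 148 [597.6 -77.1 248.6] [608.6 -71.7 274.6] [618.2 -57.  288.2]
```

Both views agree:

| Item | Result |
|---|---|
| Mould | (455, -251), long axis about -0.03 rad, follower top z ≈ 119 |
| Press | yaw about 0.047, axis about (570, -26) |
| Knob | about (607, -70, 268), giving a radius of about 56, as expected |

I'll turn the tool first, then move above the mould.

>>> {"api": "carry_out", "payload": {
  "steps": [
    {"rotation": [0, 0, 0.124]},
    {"rotation": [0, 0, 0.124]},
    {"rotation": [0, 0, 0.124]},
    {"rotation": [0, 0, 0.124]},
    {"rotation": [0, 0, 0.124]},
    {"rotation": [0, 0, 0.124]},
    {"rotation": [0, 0, 0.124]},
    {"rotation": [0, 0, 0.124]},
    {"rotation": [0, 0, 0.124]},
    {"rotation": [0, 0, 0.124]},
    {"rotation": [0, 0, 0.124]},
    {"rotation": [0, 0, 0.124]},
    {"rotation": [0, 0, 0.124]},
    {"rotation": [0, 0, 0.124]},
    {"rotation": [0, 0, 0.124]},
    {"rotation": [0, 0, 0.124]},
    {"rotation": [0, 0, 0.124]},
    {"rotation": [0, 0, 0.124]},
    {"rotation": [0, 0, 0.124]},
    {"rotation": [0, 0, 0.124]}
  ]
}}

```text
$.steps[0]: bad value
```

```bash
python3 -c "
from h import *
s=manip.state();print(s['time_s'],s['position'],s['tool_rot'],s['qpos'])"
```

```text
0.1 [218.51214864 449.14605757 252.50229195] [-3.13970550e+00 -1.71384370e-05  2.68878917e+00] [1.11799260e+00 2.41348637e-01 3.87425150e-03 1.33520909e+00
 1.71379483e-05 1.57079605e+00]
```

All fields are required in each row.

>>> {"api": "carry_out", "payload": {
  "steps": [
    {"fingers": 85, "delta_pos": [0, 0, 0], "rotation": [0, 0, 0.124]},
    {"fingers": 85, "delta_pos": [0, 0, 0], "rotation": [0, 0, 0.124]},
    {"fingers": 85, "delta_pos": [0, 0, 0], "rotation": [0, 0, 0.124]},
    {"fingers": 85, "delta_pos": [0, 0, 0], "rotation": [0, 0, 0.124]},
    {"fingers": 85, "delta_pos": [0, 0, 0], "rotation": [0, 0, 0.124]},
    {"fingers": 85, "delta_pos": [0, 0, 0], "rotation": [0, 0, 0.124]},
    {"fingers": 85, "delta_pos": [0, 0, 0], "rotation": [0, 0, 0.124]},
    {"fingers": 85, "delta_pos": [0, 0, 0], "rotation": [0, 0, 0.124]},
    {"fingers": 85, "delta_pos": [0, 0, 0], "rotation": [0, 0, 0.124]},
    {"fingers": 85, "delta_pos": [0, 0, 0], "rotation": [0, 0, 0.124]},
    {"fingers": 85, "delta_pos": [0, 0, 0], "rotation": [0, 0, 0.124]},
    {"fingers": 85, "delta_pos": [0, 0, 0], "rotation": [0, 0, 0.124]},
    {"fingers": 85, "delta_pos": [0, 0, 0], "rotation": [0, 0, 0.124]},
    {"fingers": 85, "delta_pos": [0, 0, 0], "rotation": [0, 0, 0.124]},
    {"fingers": 85, "delta_pos": [0, 0, 0], "rotation": [0, 0, 0.124]},
    {"fingers": 85, "delta_pos": [0, 0, 0], "rotation": [0, 0, 0.124]},
    {"fingers": 85, "delta_pos": [0, 0, 0], "rotation": [0, 0, 0.124]},
    {"fingers": 85, "delta_pos": [0, 0, 0], "rotation": [0, 0, 0.124]},
    {"fingers": 85, "delta_pos": [0, 0, 0], "rotation": [0, 0, 0.124]},
    {"fingers": 85, "delta_pos": [0, 0, 0], "rotation": [0, 0, 0.124]}
  ]
}}

```text
time_s: 1.77
position: [385.3, 284.2, 252.8]
tool_rot: [-2.967, 0.076, 0.535]
contact_force: [0.3, 0.5, -0.0]
opening: 85.2
grasp_force: 0.0
```

>>> {"api": "carry_out", "payload": {
  "steps": [
    {"fingers": 85, "delta_pos": [0, 0, 0], "rotation": [0, 0, 0.12]},
    {"fingers": 85, "delta_pos": [0, 0, 0], "rotation": [0, 0, 0.12]}
  ]
}}

```text
time_s: 1.93
position: [410.5, 227.8, 252.8]
tool_rot: [-2.933, 0.119, 0.383]
contact_force: [0.4, 0.5, 0.5]
opening: 85.2
grasp_force: 0.0
```

>>> {"api": "carry_out", "payload": {
  "steps": [
    {"fingers": 85, "delta_pos": [0, 0, 0], "rotation": [0, 0, 0]},
    {"fingers": 85, "delta_pos": [0, 0, 0], "rotation": [0, 0, 0]},
    {"fingers": 85, "delta_pos": [0, 0, 0], "rotation": [0, 0, 0]}
  ]
}}

```text
time_s: 2.18
position: [409.7, 229.1, 252.9]
tool_rot: [-2.934, 0.118, 0.387]
contact_force: [-0.1, 0.6, -0.7]
opening: 84.8
grasp_force: 0.0
```

```bash
python3 -c "
from h import *
s=manip.state();print(s['time_s'],s['position'],s['tool_rot'],s['qpos'],s['qd'])"
```

```text
2.1833 [409.71066161 229.13319308 252.89540873] [-2.93386476  0.11837952  0.38696892] [0.38599937 0.26530406 0.01384778 1.43792243 0.20761329 3.14060876] [ 0.03630582 -0.00445938  0.00023166 -0.0005956   0.00056055  0.00112294]
```

Joint 6 hit its limit, because yaw = q1 + π − q6. The other equivalent grasp, yaw ≈ π − 0.03, keeps joint 6 near mid-range, so I'll work out the turn to that.

```bash
cat >> h.py <<'E'
from scipy.spatial.transform import Rotation as Ro
def togo(pos,yaw,n=20):
    s=manip.state(); A=Ro.from_euler('xyz',s['tool_rot']); B=Ro.from_euler('xyz',[np.pi,0,yaw])
    rv=(A.inv()*B).as_rotvec(); dp=B.inv().apply(np.array(pos)-s['position'])
    print('rotvec',rv.round(4),'per row',(rv/n).round(4),'| shift in final tool axes',dp.round(1),'| now axes',A.inv().apply(np.array(pos)-s['position']).round(1))
E
python3 -c "
from h import *
togo([455,-251,240],3.11,22)"
```

```text
rotvec [-0.221  -0.2488 -2.718 ] per row [-0.01   -0.0113 -0.1235] | shift in final tool axes [ -60.4 -478.5   12.9] | now axes [-136.8  457.8  -66.6]
```

>>> {"api": "carry_out", "payload": {
  "steps": [
    {"fingers": 85, "delta_pos": [0, 0, 0], "rotation": [-0.01, -0.011, -0.123]},
    {"fingers": 85, "delta_pos": [0, 0, 0], "rotation": [-0.01, -0.011, -0.123]},
    {"fingers": 85, "delta_pos": [0, 0, 0], "rotation": [-0.01, -0.011, -0.123]},
    {"fingers": 85, "delta_pos": [0, 0, 0], "rotation": [-0.01, -0.011, -0.123]},
    {"fingers": 85, "delta_pos": [0, 0, 0], "rotation": [-0.01, -0.011, -0.123]},
    {"fingers": 85, "delta_pos": [0, 0, 0], "rotation": [-0.01, -0.011, -0.123]},
    {"fingers": 85, "delta_pos": [0, 0, 0], "rotation": [-0.01, -0.011, -0.123]},
    {"fingers": 85, "delta_pos": [0, 0, 0], "rotation": [-0.01, -0.011, -0.123]},
    {"fingers": 85, "delta_pos": [0, 0, 0], "rotation": [-0.01, -0.011, -0.123]},
    {"fingers": 85, "delta_pos": [0, 0, 0], "rotation": [-0.01, -0.011, -0.123]},
    {"fingers": 85, "delta_pos": [0, 0, 0], "rotation": [-0.01, -0.011, -0.123]},
    {"fingers": 85, "delta_pos": [0, 0, 0], "rotation": [-0.01, -0.011, -0.123]},
    {"fingers": 85, "delta_pos": [0, 0, 0], "rotation": [-0.01, -0.011, -0.123]},
    {"fingers": 85, "delta_pos": [0, 0, 0], "rotation": [-0.01, -0.011, -0.123]},
    {"fingers": 85, "delta_pos": [0, 0, 0], "rotation": [-0.01, -0.011, -0.123]},
    {"fingers": 85, "delta_pos": [0, 0, 0], "rotation": [-0.01, -0.011, -0.123]},
    {"fingers": 85, "delta_pos": [0, 0, 0], "rotation": [-0.01, -0.011, -0.123]},
    {"fingers": 85, "delta_pos": [0, 0, 0], "rotation": [-0.01, -0.011, -0.123]},
    {"fingers": 85, "delta_pos": [0, 0, 0], "rotation": [-0.01, -0.011, -0.123]},
    {"fingers": 85, "delta_pos": [0, 0, 0], "rotation": [-0.01, -0.011, -0.123]}
  ]
}}

```text
time_s: 3.85
position: [408.7, 231.0, 253.2]
tool_rot: [-3.122, -0.021, 2.862]
contact_force: [0.5, -0.4, -0.6]
opening: 85.4
grasp_force: 0.0
```

```bash
python3 -c "
from h import *
print(manip.state()['qpos']);togo([455,-251,240],3.11,22)"
```

```text
[ 0.51344136  0.20173446 -0.0454844   1.35185918  0.00149815  0.79319084]
rotvec [-0.0164 -0.0232 -0.2482] per row [-0.0007 -0.0011 -0.0113] | shift in final tool axes [ -61.5 -480.3   13.2] | now axes [-177.9 -450.1   18.1]
```

>>> {"api": "carry_out", "payload": {
  "steps": [
    {"fingers": 85, "delta_pos": [0, 0, 0], "rotation": [-0.008, -0.012, -0.124]},
    {"fingers": 85, "delta_pos": [0, 0, 0], "rotation": [-0.008, -0.011, -0.124]},
    {"fingers": 85, "delta_pos": [-4, -32, 1], "rotation": [0, 0, 0]},
    {"fingers": 85, "delta_pos": [-4, -32, 1], "rotation": [0, 0, 0]},
    {"fingers": 85, "delta_pos": [-4, -32, 1], "rotation": [0, 0, 0]},
    {"fingers": 85, "delta_pos": [-4, -32, 1], "rotation": [0, 0, 0]},
    {"fingers": 85, "delta_pos": [-4, -32, 1], "rotation": [0, 0, 0]},
    {"fingers": 85, "delta_pos": [-4, -32, 1], "rotation": [0, 0, 0]},
    {"fingers": 85, "delta_pos": [-4, -32, 1], "rotation": [0, 0, 0]},
    {"fingers": 85, "delta_pos": [-4, -32, 1], "rotation": [0, 0, 0]},
    {"fingers": 85, "delta_pos": [-4, -32, 1], "rotation": [0, 0, 0]},
    {"fingers": 85, "delta_pos": [-4, -32, 1], "rotation": [0, 0, 0]},
    {"fingers": 85, "delta_pos": [-4, -32, 1], "rotation": [0, 0, 0]},
    {"fingers": 85, "delta_pos": [-4, -32, 1], "rotation": [0, 0, 0]},
    {"fingers": 85, "delta_pos": [-4, -32, 1], "rotation": [0, 0, 0]},
    {"fingers": 85, "delta_pos": [-4, -32, 1], "rotation": [0, 0, 0]},
    {"fingers": 85, "delta_pos": [-4, -32, 1], "rotation": [0, 0, 0]},
    {"fingers": 85, "delta_pos": [0, 0, 0], "rotation": [0, 0, 0]},
    {"fingers": 85, "delta_pos": [0, 0, 0], "rotation": [0, 0, 0]}
  ]
}}

```text
time_s: 5.43
position: [450.1, -252.6, 238.2]
tool_rot: [-3.141, -0.001, 3.1]
contact_force: [0.2, 0.4, 0.7]
opening: 85.0
grasp_force: 0.0
```

```bash
python3 -c "
from h import *
np.set_printoptions(precision=2,suppress=True)
print(manip.state()['qpos'],manip.state()['position'],manip.state()['tool_rot']);togo([455,-251,83],3.11,1)
p,d,m=snap('wrist','w0');C=cloud(d,m)
w=(C[...,2]>112)&(C[...,2]<126);P=C[w];print(len(P),np.median(P[:,2]),cv2.minAreaRect(P[:,:2].astype(np.float32)))
"
```

```text
[-0.51  0.28  0.02  1.31 -0.   -0.47] [ 450.06 -252.61  238.2 ] [-3.14 -0.    3.1 ]
rotvec [-0.   -0.   -0.01] per row [-0.   -0.   -0.01] | shift in final tool axes [ -4.9   1.8 155.2] | now axes [ -5.1   1.9 155.2]
9570 120.04565165886332 ((465.6860046386719, -336.5703430175781), (116.36644744873047, 243.77886962890625), 7.536344528198242)
```

View pics/w0.png

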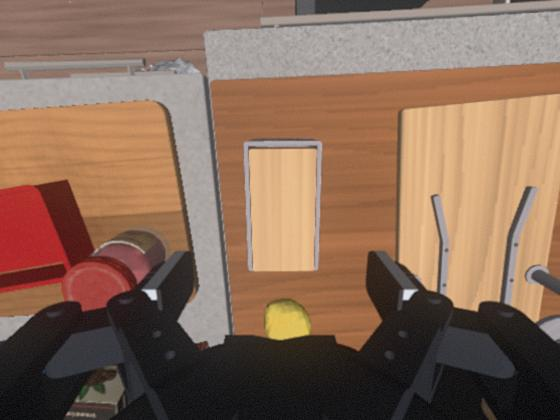

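The wrist view shows the mould, with its rim at cols 245–321 and rows 142–272. The lemon is behind it at (287,320) and the press channel is on the right.

```bash
python3 -c "
from h import *
np.set_printoptions(precision=2,suppress=True)
p,d,m=load('w0');C=cloud(d,m)[136:280,238:328]
w=(C[...,2]>112)&(C[...,2]<126);P=C[w];print('fol',len(P),np.median(P[:,2]),cv2.minAreaRect(P[:,:2].astype(np.float32)))
w=(C[...,2]>98)&(C[...,2]<112);P=C[w];print('rim',len(P),np.median(P[:,2]),cv2.minAreaRect(P[:,:2].astype(np.float32)))
Q=plane(m,[245,321,319,249],[142,142,272,272],106);print(Q,Q.mean(0))
# press from wrist
p,d,m=load('w0');C=cloud(d,m); w=(abs(C[...,2]-38)<3);w[:,:395]=0;w[260:]=0;P=C[w];
l=P[:,0]<np.percentile(P[:,0],50)
print('base front/right edge', np.percentile(P[:,0],[0.5,2]),np.percentile(P[:,1],[0.5,2]))
"
```

```text
fol 7946 119.92722605569413 ((454.48309326171875, -251.44309997558594), (56.0696907043457, 109.61502838134766), 88.0884017944336)
rim 1611 107.67974585500687 ((454.6264953613281, -251.48992919921875), (67.21366882324219, 120.56183624267578), 88.10185241699219)
[[ 394.22 -281.02  106.  ]
 [ 396.96 -216.38  106.  ]
 [ 519.18 -218.87  106.  ]
 [ 516.34 -286.16  106.  ]] [ 456.68 -250.61  106.  ]
base front/right edge [366.49 369.72] [-119.48 -116.07]
```

>>> {"api": "carry_out", "payload": {
  "steps": [
    {"fingers": 85, "delta_pos": [-4.5, 1, 25], "rotation": [0, 0, -0.008]},
    {"fingers": 85, "delta_pos": [0, 0, 25], "rotation": [0, 0, 0]},
    {"fingers": 85, "delta_pos": [0, 0, 25], "rotation": [0, 0, 0]},
    {"fingers": 85, "delta_pos": [0, 0, 20], "rotation": [0, 0, 0]},
    {"fingers": 85, "delta_pos": [0, 0, 20], "rotation": [0, 0, 0]},
    {"fingers": 85, "delta_pos": [0, 0, 15], "rotation": [0, 0, 0]},
    {"fingers": 85, "delta_pos": [0, 0, 15], "rotation": [0, 0, 0]},
    {"fingers": 85, "delta_pos": [0, 0, 10], "rotation": [0, 0, 0]},
    {"fingers": 85, "delta_pos": [0, 0, 0], "rotation": [0, 0, 0]},
    {"fingers": 50, "delta_pos": [0, 0, 0], "rotation": [0, 0, 0]},
    {"fingers": 50, "delta_pos": [0, 0, 0], "rotation": [0, 0, 0]},
    {"fingers": 50, "delta_pos": [0, 0, 0], "rotation": [0, 0, 0]},
    {"fingers": 50, "delta_pos": [0, 0, 0], "rotation": [0, 0, 0]},
    {"fingers": 50, "delta_pos": [0, 0, 0], "rotation": [0, 0, 0]},
    {"fingers": 50, "delta_pos": [0, 0, 0], "rotation": [0, 0, 0]}
  ]
}}

```text
time_s: 6.73
position: [454.8, -252.0, 84.8]
tool_rot: [-3.141, 0.001, 3.108]
contact_force: [0.6, 4.3, 5.9]
opening: 65.4
grasp_force: 69.4
```

Gripped at 65.4 mm. I'll lift, and meanwhile refine the press channel from the pictures already taken.

>>> {"api": "carry_out", "payload": {
  "steps": [
    {"fingers": 50, "delta_pos": [0, 0, -10], "rotation": [0, 0, 0]},
    {"fingers": 50, "delta_pos": [0, 0, -15], "rotation": [0, 0, 0]},
    {"fingers": 50, "delta_pos": [0, 0, -15], "rotation": [0, 0, 0]},
    {"fingers": 50, "delta_pos": [0, 0, -15], "rotation": [0, 0, 0]},
    {"fingers": 50, "delta_pos": [0, 0, -5], "rotation": [0, 0, 0]},
    {"fingers": 50, "delta_pos": [0, 0, 0], "rotation": [0, 0, 0]}
  ]
}}

```text
time_s: 7.23
position: [454.4, -253.0, 144.7]
tool_rot: [-3.139, 0.001, 3.107]
contact_force: [0.5, -0.3, -6.3]
opening: 65.5
grasp_force: 68.8
```

```bash
python3 - <<'E'
from h import *
np.set_printoptions(precision=2,suppress=True)
print(manip.state()['contact_force'],manip.state()['position'])
for f in('w0','scene0','side0'):
    p,d,m=load(f);C=cloud(d,m)
    A=0.047; 
    P=C.reshape(-1,3); col=p.reshape(-1,3).astype(int)
    q=P[:,:2]-[570,-26]; X=q[:,0]*np.cos(A)+q[:,1]*np.sin(A); Y=-q[:,0]*np.sin(A)+q[:,1]*np.cos(A)
    base=(abs(P[:,2]-38)<4)&(X>-230)&(X<110)&(abs(Y)<110)
    print(f,'base X',np.percentile(X[base],[.5,99.5]),'Y',np.percentile(Y[base],[.5,99.5]))
    sat=col.max(1)-col.min(1)
    rail=(P[:,2]>43)&(P[:,2]<52)&(sat<40)&(abs(Y)<60)&(X>-130)&(X<85)&(P[:,2]>0)
    for a,b in((-110,-90),(-90,-70),(-70,-50),(-50,-30),(-30,0),(0,30),(30,58),(58,80)):
        w=rail&(X>=a)&(X<b)
        L=Y[w&(Y>0)];R=Y[w&(Y<0)]
        if len(L)>3 and len(R)>3: print(a,b,'R',len(R),np.percentile(R,[5,50,95]),'L',len(L),np.percentile(L,[5,50,95]))
        elif len(R)>3: print(a,b,'R',len(R),np.percentile(R,[5,50,95]))
E
```

```text
[ 0.48 -0.31 -6.25] [ 454.4  -253.    144.73]
w0 base X [-203.09   50.41] Y [-86.77  85.44]
-110 -90 R 146 [-53.72 -50.06 -45.36] L 190 [44.66 48.28 53.63]
-90 -70 R 133 [-49.12 -45.22 -40.36] L 181 [39.87 43.66 49.17]
-70 -50 R 135 [-44.36 -40.87 -35.92] L 164 [35.92 39.01 43.95]
-50 -30 R 132 [-41.76 -39.63 -34.84] L 146 [35.25 37.34 41.66]
-30 0 R 188 [-41.81 -39.52 -35.24] L 220 [35.26 37.2  41.83]
0 30 R 80 [-42.03 -39.67 -34.91] L 201 [35.04 37.08 41.62]
scene0 base X [-201.1    84.05] Y [-87.78  85.29]
-110 -90 R 26 [-55.18 -50.4  -46.  ] L 19 [43.37 47.51 53.08]
-90 -70 R 28 [-50.48 -46.11 -41.65] L 25 [38.93 44.19 48.77]
-70 -50 R 27 [-45.99 -41.55 -35.64] L 15 [34.97 39.06 43.48]
-50 -30 R 29 [-42.72 -39.68 -35.2 ]
-30 0 R 21 [-42.74 -40.14 -35.23] L 24 [34.06 36.52 41.92]
0 30 R 44 [-42.64 -39.96 -34.4 ] L 39 [33.66 37.42 42.08]
30 58 R 38 [-42.84 -39.5  -35.82] L 36 [33.47 37.14 43.15]
58 80 R 47 [-42.62 -30.71  -3.38] L 37 [ 3.44 24.27 39.83]
side0 base X [-203.65   82.95] Y [-87.12  87.52]
-110 -90 R 36 [-54.08 -49.38 -43.69] L 25 [46.55 48.92 53.47]
-90 -70 R 36 [-49.67 -44.78 -40.92] L 29 [41.03 44.37 48.76]
-70 -50 R 32 [-43.9  -39.83 -35.2 ] L 27 [36.69 39.79 43.91]
-50 -30 R 32 [-41.58 -38.19 -33.57]
-30 0 R 24 [-41.87 -37.88 -34.  ] L 8 [35.63 37.38 40.04]
0 30 R 51 [-41.62 -38.49 -33.89] L 43 [35.53 38.13 42.67]
30 58 R 49 [-41.57 -38.04 -33.76] L 43 [35.62 38.85 42.4 ]
58 80 R 48 [-40.04 -26.43  -2.17] L 41 [ 4.33 23.95 41.11]
```

Press frame confirmed: axis (570, -26), yaw 0.047, channel walls symmetric to within about 1 mm. I'll carry the mould to press x = -125, which is TCP (445.2, -32).

>>> {"api": "carry_out", "payload": {
  "steps": [
    {"fingers": 50, "delta_pos": [1.2, 8, 0], "rotation": [0, 0, 0]},
    {"fingers": 50, "delta_pos": [1.2, 16, 0], "rotation": [0, 0, 0]},
    {"fingers": 50, "delta_pos": [1.2, 20, 0], "rotation": [0, 0, 0]},
    {"fingers": 50, "delta_pos": [1.2, 20, 0], "rotation": [0, 0, 0]},
    {"fingers": 50, "delta_pos": [1.2, 20, 0], "rotation": [0, 0, 0]},
    {"fingers": 50, "delta_pos": [1.2, 20, 0], "rotation": [0, 0, 0]},
    {"fingers": 50, "delta_pos": [1.2, 20, 0], "rotation": [0, 0, 0]},
    {"fingers": 50, "delta_pos": [1.2, 20, 0], "rotation": [0, 0, 0]},
    {"fingers": 50, "delta_pos": [1.2, 20, 0], "rotation": [0, 0, 0]},
    {"fingers": 50, "delta_pos": [1.2, 20, 0], "rotation": [0, 0, 0]},
    {"fingers": 50, "delta_pos": [1.2, 16, 0], "rotation": [0, 0, 0]},
    {"fingers": 50, "delta_pos": [1.2, 12, 0], "rotation": [0, 0, 0]},
    {"fingers": 50, "delta_pos": [1.2, 8.5, 0], "rotation": [0, 0, 0]},
    {"fingers": 50, "delta_pos": [0, 0, 0], "rotation": [0, 0, -0.04]},
    {"fingers": 50, "delta_pos": [0, 0, 0], "rotation": [0, 0, -0.041]},
    {"fingers": 50, "delta_pos": [0, 0, 0], "rotation": [0, 0, 0]},
    {"fingers": 50, "delta_pos": [0, 0, 0], "rotation": [0, 0, 0]}
  ]
}}

```text
time_s: 8.65
position: [445.2, -31.2, 142.8]
tool_rot: [-3.141, -0.003, -3.096]
contact_force: [-0.5, 1.1, -5.5]
opening: 65.4
grasp_force: 68.9
```

```bash
python3 - <<'E'
from h import *
np.set_printoptions(precision=2,suppress=True)
togo([445.2,-32,105.5],3.1886,1)
p,d,m=snap('side','s1');C=cloud(d,m);P=C.reshape(-1,3)
w=(P[:,2]>80)&(P[:,2]<185)&(P[:,0]>375)&(P[:,0]<520)&(P[:,1]<40)&(P[:,1]>-90)
print(np.histogram(P[w][:,2],np.arange(80,186,5)))
E
```

```text
rotvec [-0. -0. -0.] per row [-0. -0. -0.] | shift in final tool axes [ 0.  -0.8 37.3] | now axes [-0.1 -0.8 37.3]
(array([ 77,  70,  83,  77,  81,  74,  80,  62,  75,  57,  71,  69,  83,
        68,  71,  65, 129, 150,  91, 688,  41]), array([ 80,  85,  90,  95, 100, 105, 110, 115, 120, 125, 130, 135, 140,
       145, 150, 155, 160, 165, 170, 175, 180, 185]))
```

View pics/s1.png

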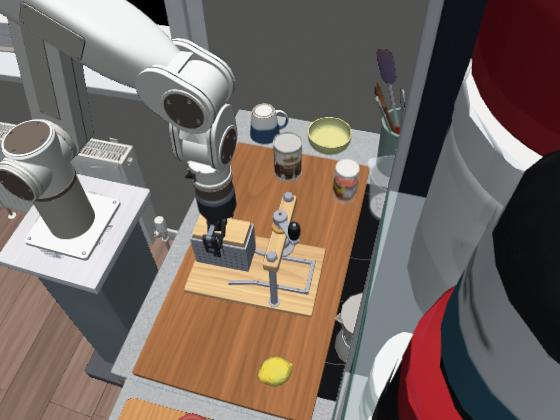

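The side view shows the mould held level at (225,243), in front of the channel and above the base. I'll lower it now.

>>> {"api": "carry_out", "payload": {
  "steps": [
    {"fingers": 50, "delta_pos": [0, -0.8, 10], "rotation": [0, 0, 0]},
    {"fingers": 50, "delta_pos": [0, 0, 10], "rotation": [0, 0, 0]},
    {"fingers": 50, "delta_pos": [0, 0, 8], "rotation": [0, 0, 0]},
    {"fingers": 50, "delta_pos": [0, 0, 5], "rotation": [0, 0, 0]},
    {"fingers": 50, "delta_pos": [0, 0, 2], "rotation": [0, 0, 0]},
    {"fingers": 50, "delta_pos": [0, 0, 1], "rotation": [0, 0, 0]},
    {"fingers": 50, "delta_pos": [0, 0, 1], "rotation": [0, 0, 0]},
    {"fingers": 50, "delta_pos": [0, 0, 0], "rotation": [0, 0, 0]}
  ]
}}

```text
time_s: 9.37
position: [446.2, -32.2, 106.7]
tool_rot: [-3.14, -0.0, -3.095]
contact_force: [-0.1, 0.0, -6.3]
opening: 65.3
grasp_force: 68.9
```

>>> {"api": "carry_out", "payload": {
  "steps": [
    {"fingers": 50, "delta_pos": [0, 0, 1], "rotation": [0, 0, 0]},
    {"fingers": 50, "delta_pos": [0, 0, 1], "rotation": [0, 0, 0]},
    {"fingers": 50, "delta_pos": [0, 0, 0], "rotation": [0, 0, 0]}
  ]
}}

```text
time_s: 9.62
position: [446.3, -32.1, 104.9]
tool_rot: [-3.14, 0.0, -3.095]
contact_force: [-0.5, 0.2, -3.4]
opening: 65.6
grasp_force: 68.8
```

>>> {"api": "carry_out", "payload": {
  "steps": [
    {"fingers": 50, "delta_pos": [0, 0, 0.5], "rotation": [0, 0, 0]},
    {"fingers": 85, "delta_pos": [0, 0, 0], "rotation": [0, 0, 0]},
    {"fingers": 85, "delta_pos": [0, 0, 0], "rotation": [0, 0, 0]},
    {"fingers": 85, "delta_pos": [0, 0, 0], "rotation": [0, 0, 0]},
    {"fingers": 85, "delta_pos": [0, 0, 0], "rotation": [0, 0, 0]},
    {"fingers": 85, "delta_pos": [0, 0, -20], "rotation": [0, 0, 0]},
    {"fingers": 85, "delta_pos": [0, 0, -25], "rotation": [0, 0, 0]},
    {"fingers": 85, "delta_pos": [0, 0, -30], "rotation": [0, 0, 0]},
    {"fingers": 30, "delta_pos": [25, 0, 0], "rotation": [0, 0, 0]},
    {"fingers": 30, "delta_pos": [30, 0, 0], "rotation": [0, 0, 0]},
    {"fingers": 30, "delta_pos": [30, 0, 0], "rotation": [0, 0, 0]},
    {"fingers": 30, "delta_pos": [7, 0, 0], "rotation": [0, 0, 0]},
    {"fingers": 30, "delta_pos": [0, 0, 0], "rotation": [0, 0, 0]},
    {"fingers": 30, "delta_pos": [0, 0, 0], "rotation": [0, 0, 0]}
  ]
}}

```text
time_s: 10.78
position: [355.0, -36.5, 179.6]
tool_rot: [-3.14, 0.001, -3.095]
contact_force: [1.6, 0.6, -0.1]
opening: 30.2
grasp_force: 0.0
```

```bash
python3 - <<'E'
from h import *
np.set_printoptions(precision=2,suppress=True)
print(manip.tip_extent); s=manip.state(); print(s['position'],s['contact_force'])
p,d,m=snap('wrist','w1');C=cloud(d,m)
p2,d2,m2=snap('side','s2');C2=cloud(d2,m2)
for C in(C,C2):
    P=C.reshape(-1,3); w=(P[:,2]>134)&(P[:,2]<146)&(P[:,0]>375)&(P[:,0]<520)&(P[:,1]<30)&(P[:,1]>-90)
    P=P[w]; print(len(P),np.median(P[:,2]),cv2.minAreaRect(P[:,:2].astype(np.float32)))
togo([360,-36,100],3.1886,1)
E
```

```text
22.0
[354.98 -36.46 179.57] [ 1.62  0.56 -0.14]
3215 139.93445347985823 ((406.4747009277344, -35.52287292480469), (32.12662887573242, 55.83586883544922), 2.899994134902954)
1183 139.6518723483805 ((445.0625915527344, -33.07451248168945), (110.63378143310547, 60.36460876464844), 2.9710657596588135)
rotvec [-0.  0.  0.] per row [-0.  0.  0.] | shift in final tool axes [-4.3  0.2 79.5] | now axes [-4.2  0.3 79.5]
```

View pics/w1.png

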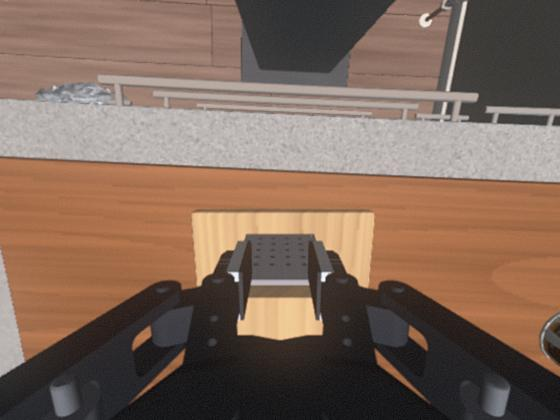

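Mould stands straight on the base at about (445, -33), follower top z ≈ 139.8. The wrist view shows its front face at (250–320, 235–285) between the half-open fingers. Next I lower in front of it and push.

>>> {"api": "carry_out", "payload": {
  "steps": [
    {"fingers": 30, "delta_pos": [0, 0, 20], "rotation": [0, 0, 0]},
    {"fingers": 30, "delta_pos": [0, 0, 25], "rotation": [0, 0, 0]},
    {"fingers": 30, "delta_pos": [0, 0, 20], "rotation": [0, 0, 0]},
    {"fingers": 30, "delta_pos": [0, 0, 14], "rotation": [0, 0, 0]},
    {"fingers": 30, "delta_pos": [-5, 0, 0], "rotation": [0, 0, 0]},
    {"fingers": 30, "delta_pos": [-5, 0, 0], "rotation": [0, 0, 0]},
    {"fingers": 30, "delta_pos": [0, 0, 0], "rotation": [0, 0, 0]}
  ]
}}

```text
time_s: 11.47
position: [367.0, -36.1, 100.9]
tool_rot: [-3.14, 0.002, -3.094]
contact_force: [-0.2, 0.1, 0.2]
opening: 30.1
grasp_force: 0.0
```

>>> {"api": "carry_out", "payload": {
  "steps": [
    {"fingers": 30, "delta_pos": [-4, 0, 0], "rotation": [0, 0, 0]},
    {"fingers": 30, "delta_pos": [-4, 0, 0], "rotation": [0, 0, 0]},
    {"fingers": 30, "delta_pos": [-4, 0, 0], "rotation": [0, 0, 0]},
    {"fingers": 30, "delta_pos": [-4, 0, 0], "rotation": [0, 0, 0]},
    {"fingers": 30, "delta_pos": [-4, 0, 0], "rotation": [0, 0, 0]},
    {"fingers": 30, "delta_pos": [-4, 0, 0], "rotation": [0, 0, 0]}
  ]
}}

```text
time_s: 11.97
position: [387.3, -34.6, 99.7]
tool_rot: [-3.141, -0.003, -3.094]
contact_force: [-2.5, 1.4, -0.5]
opening: 30.0
grasp_force: 0.0
```

>>> {"api": "carry_out", "payload": {
  "steps": [
    {"fingers": 30, "delta_pos": [-4, 0, 0], "rotation": [0, 0, 0]},
    {"fingers": 30, "delta_pos": [-4, 0, 0], "rotation": [0, 0, 0]},
    {"fingers": 30, "delta_pos": [-4, 0, 0], "rotation": [0, 0, 0]},
    {"fingers": 30, "delta_pos": [-4, 0, 0], "rotation": [0, 0, 0]},
    {"fingers": 30, "delta_pos": [-4, 0, 0], "rotation": [0, 0, 0]},
    {"fingers": 30, "delta_pos": [-4, 0, 0], "rotation": [0, 0, 0]},
    {"fingers": 30, "delta_pos": [-4, 0, 0], "rotation": [0, 0, 0]},
    {"fingers": 30, "delta_pos": [-4, 0, 0], "rotation": [0, 0, 0]},
    {"fingers": 30, "delta_pos": [-4, 0, 0], "rotation": [0, 0, 0]}
  ]
}}

```text
time_s: 12.72
position: [424.5, -33.2, 100.0]
tool_rot: [-3.14, -0.001, -3.095]
contact_force: [-2.8, 0.2, -0.4]
opening: 29.7
grasp_force: 0.0
```

```bash
python3 - <<'E'
from h import *
np.set_printoptions(precision=2,suppress=True)
s=manip.state(); print(s['position'],s['contact_force'])
p2,d2,m2=snap('side','s3');P=cloud(d2,m2).reshape(-1,3)
w=(P[:,2]>134)&(P[:,2]<146)&(P[:,0]>400)&(P[:,0]<620)&(P[:,1]<30)&(P[:,1]>-90)
P=P[w]; print(len(P),np.median(P[:,2]),cv2.minAreaRect(P[:,:2].astype(np.float32)))
E
```

```text
[424.45 -33.18  99.99] [-2.79  0.23 -0.39]
1131 139.7644919822518 ((503.8052978515625, -44.527095794677734), (91.85147094726562, 178.9440155029297), 88.509033203125)
```

>>> {"api": "carry_out", "payload": {
  "steps": [
    {"fingers": 30, "delta_pos": [-4, 0, 0], "rotation": [0, 0, 0]},
    {"fingers": 30, "delta_pos": [-4, 0, 0], "rotation": [0, 0, 0]},
    {"fingers": 30, "delta_pos": [-4, 0, 0], "rotation": [0, 0, 0]},
    {"fingers": 30, "delta_pos": [-4, 0, 0], "rotation": [0, 0, 0]},
    {"fingers": 30, "delta_pos": [-4, 0, 0], "rotation": [0, 0, 0]},
    {"fingers": 30, "delta_pos": [-4, 0, 0], "rotation": [0, 0, 0]},
    {"fingers": 30, "delta_pos": [-4, 0, 0], "rotation": [0, 0, 0]},
    {"fingers": 30, "delta_pos": [-4, 0, 0], "rotation": [0, 0, 0]},
    {"fingers": 30, "delta_pos": [-4, 0, 0], "rotation": [0, 0, 0]},
    {"fingers": 30, "delta_pos": [-4, 0, 0], "rotation": [0, 0, 0]},
    {"fingers": 30, "delta_pos": [-4, 0, 0], "rotation": [0, 0, 0]},
    {"fingers": 30, "delta_pos": [-4, 0, 0], "rotation": [0, 0, 0]}
  ]
}}

```text
time_s: 13.77
position: [472.3, -30.9, 100.0]
tool_rot: [-3.141, -0.001, -3.095]
contact_force: [-3.0, -0.8, 1.9]
opening: 29.8
grasp_force: 0.0
```

```bash
python3 - <<'E'
from h import *
np.set_printoptions(precision=2,suppress=True)
s=manip.state(); print(s['position'],s['contact_force'])
snap('side','s4')
E
```

```text
[472.3  -30.89  99.97] [-3.01 -0.83  1.91]
```

View pics/s4.png

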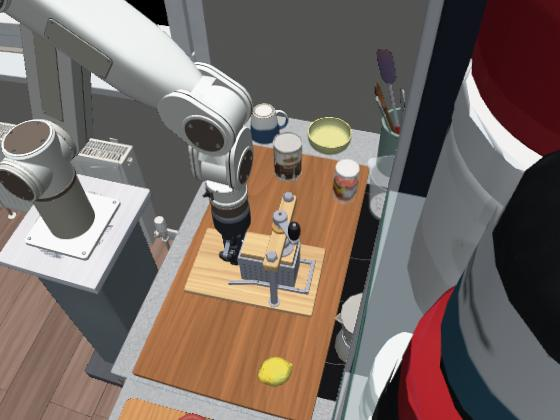

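The mould is sliding straight in the channel, its top visible at (240–300, 235–285), and the wrist is clear of the crossbar. I'll go slower now.

>>> {"api": "carry_out", "payload": {
  "steps": [
    {"fingers": 30, "delta_pos": [-2, 0, 0], "rotation": [0, 0, 0]},
    {"fingers": 30, "delta_pos": [-2, 0, 0], "rotation": [0, 0, 0]},
    {"fingers": 30, "delta_pos": [-2, 0, 0], "rotation": [0, 0, 0]},
    {"fingers": 30, "delta_pos": [-2, 0, 0], "rotation": [0, 0, 0]},
    {"fingers": 30, "delta_pos": [-2, 0, 0], "rotation": [0, 0, 0]},
    {"fingers": 30, "delta_pos": [-2, 0, 0], "rotation": [0, 0, 0]},
    {"fingers": 30, "delta_pos": [-2, 0, 0], "rotation": [0, 0, 0]},
    {"fingers": 30, "delta_pos": [-2, 0, 0], "rotation": [0, 0, 0]}
  ]
}}

```text
time_s: 14.48
position: [488.1, -30.2, 99.9]
tool_rot: [-3.141, -0.001, -3.095]
contact_force: [-3.2, -0.4, -0.7]
opening: 29.8
grasp_force: 0.0
```

>>> {"api": "carry_out", "payload": {
  "steps": [
    {"fingers": 30, "delta_pos": [-1, 0, 0], "rotation": [0, 0, 0]},
    {"fingers": 30, "delta_pos": [-1, 0, 0], "rotation": [0, 0, 0]},
    {"fingers": 30, "delta_pos": [-1, 0, 0], "rotation": [0, 0, 0]},
    {"fingers": 30, "delta_pos": [-1, 0, 0], "rotation": [0, 0, 0]}
  ]
}}

```text
time_s: 14.82
position: [491.9, -30.0, 99.9]
tool_rot: [-3.141, -0.001, -3.095]
contact_force: [-2.1, 0.4, 0.1]
opening: 30.0
grasp_force: 0.0
```

>>> {"api": "carry_out", "payload": {
  "steps": [
    {"fingers": 30, "delta_pos": [-1, 0, 0], "rotation": [0, 0, 0]},
    {"fingers": 30, "delta_pos": [-1, 0, 0], "rotation": [0, 0, 0]},
    {"fingers": 30, "delta_pos": [-1, 0, 0], "rotation": [0, 0, 0]}
  ]
}}

```text
time_s: 15.07
position: [495.0, -29.8, 99.9]
tool_rot: [-3.141, -0.001, -3.095]
contact_force: [-1.8, 0.6, -0.8]
opening: 29.8
grasp_force: 0.0
```

```bash
python3 - <<'E'
from h import *
np.set_printoptions(precision=2,suppress=True)
s=manip.state(); print(s['position'],s['contact_force'])
for n in('side','scene'):
    p,d,m=snap(n,n+'5');P=cloud(d,m).reshape(-1,3)
    q=P[:,:2]-[570,-26];A=.047; X=q[:,0]*np.cos(A)+q[:,1]*np.sin(A); Y=-q[:,0]*np.sin(A)+q[:,1]*np.cos(A)
    w=(abs(P[:,2]-139.7)<4)&(abs(Y)<35)&(abs(X)<90); print(n,'follower X',np.percentile(X[w],[0.5,3,97,99.5]),'Y',np.percentile(Y[w],[1,99]),w.sum())
    w=(abs(P[:,2]-126)<4)&(abs(Y)<40)&(abs(X)<90); print(' rim X',np.percentile(X[w],[0.5,3,97,99.5]),w.sum())
E
```

```text
[495.   -29.81  99.91] [-1.77  0.55 -0.8 ]
side follower X [-69.72 -57.5   50.22  51.8 ] Y [-28.16  27.53] 670
 rim X [-76.48 -68.87  56.99  57.56] 268
scene follower X [-67.07 -60.62  52.12  53.5 ] Y [-29.62  26.31] 490
 rim X [-70.72 -64.08  58.56  59.18] 240
```

Two to three mm to go.

>>> {"api": "carry_out", "payload": {
  "steps": [
    {"fingers": 30, "delta_pos": [-0.7, 0, 0], "rotation": [0, 0, 0]},
    {"fingers": 30, "delta_pos": [-0.7, 0, 0], "rotation": [0, 0, 0]},
    {"fingers": 30, "delta_pos": [-0.6, 0, 0], "rotation": [0, 0, 0]}
  ]
}}

```text
time_s: 15.42
position: [496.9, -29.7, 100.0]
tool_rot: [-3.141, -0.001, -3.095]
contact_force: [-3.3, -0.1, -0.2]
opening: 30.2
grasp_force: 0.0
```

>>> {"api": "carry_out", "payload": {
  "steps": [
    {"fingers": 30, "delta_pos": [-0.5, 0, 0], "rotation": [0, 0, 0]},
    {"fingers": 30, "delta_pos": [-0.5, 0, 0], "rotation": [0, 0, 0]}
  ]
}}

```text
time_s: 15.58
position: [497.7, -29.7, 99.9]
tool_rot: [-3.14, -0.001, -3.095]
contact_force: [-4.6, -0.3, 1.6]
opening: 30.3
grasp_force: 0.0
```

>>> {"api": "carry_out", "payload": {
  "steps": [
    {"fingers": 30, "delta_pos": [-0.5, 0, 0], "rotation": [0, 0, 0]},
    {"fingers": 30, "delta_pos": [0, 0, 0], "rotation": [0, 0, 0]}
  ]
}}

```text
time_s: 15.75
position: [497.7, -29.7, 99.9]
tool_rot: [-3.141, -0.002, -3.095]
contact_force: [-5.4, -0.3, 1.1]
opening: 29.9
grasp_force: 0.0
```

>>> {"api": "carry_out", "payload": {
  "steps": [
    {"fingers": 30, "delta_pos": [-0.5, 0, 0], "rotation": [0, 0, 0]},
    {"fingers": 30, "delta_pos": [0, 0, 0], "rotation": [0, 0, 0]}
  ]
}}

```text
time_s: 15.92
position: [497.7, -29.7, 99.8]
tool_rot: [-3.14, -0.003, -3.095]
contact_force: [-6.0, -0.3, 1.3]
opening: 30.0
grasp_force: 0.0
```

The mould stalls at x = 497.7 as the force rises to 6 N, so it is home. I'll back off, raise, and verify.

>>> {"api": "carry_out", "payload": {
  "steps": [
    {"fingers": 30, "delta_pos": [10, 0, 0], "rotation": [0, 0, 0]},
    {"fingers": 30, "delta_pos": [30, 0, 0], "rotation": [0, 0, 0]},
    {"fingers": 45, "delta_pos": [35, 0, -10], "rotation": [0, 0, 0]},
    {"fingers": 45, "delta_pos": [10, 0, -30], "rotation": [0, 0, 0]},
    {"fingers": 45, "delta_pos": [0, 0, -40], "rotation": [0, 0, 0]},
    {"fingers": 45, "delta_pos": [0, 0, -40], "rotation": [0, 0, 0]},
    {"fingers": 45, "delta_pos": [0, 0, -40], "rotation": [0, 0, 0]},
    {"fingers": 45, "delta_pos": [0, 0, -40], "rotation": [0, 0, 0]},
    {"fingers": 45, "delta_pos": [0, 0, -30], "rotation": [0, 0, 0]},
    {"fingers": 45, "delta_pos": [0, 0, 0], "rotation": [0, 0, 0]}
  ]
}}

```text
time_s: 16.75
position: [418.2, -33.6, 337.6]
tool_rot: [-3.139, 0.016, -3.095]
contact_force: [0.2, -0.1, 1.4]
opening: 44.6
grasp_force: 0.0
```

```bash
python3 - <<'E'
from h import *
np.set_printoptions(precision=2,suppress=True)
s=manip.state(); print(s['time_s'],s['position'],s['contact_force'])
rays=[]
for n,kb in(('side',(284,216,304,247)),('scene',(278,202,298,232))):
    p,d,m=snap(n,n+'6');P=cloud(d,m).reshape(-1,3)
    q=P[:,:2]-[570,-26];A=.047; X=q[:,0]*np.cos(A)+q[:,1]*np.sin(A); Y=-q[:,0]*np.sin(A)+q[:,1]*np.cos(A)
    w=(abs(P[:,2]-139.7)<4)&(abs(Y)<35)&(abs(X)<90); print(n,'follower z',np.median(P[w][:,2]),'X',np.percentile(X[w],[0.5,3,97,99.5]),'Y',np.percentile(Y[w],[1,99]),w.sum())
    w=(abs(P[:,2]-126)<4)&(abs(Y)<40)&(abs(X)<90); print(' rim X',np.percentile(X[w],[0.5,3,97,99.5]),w.sum())
    b=kb; dark=(p[b[1]:b[3],b[0]:b[2]].max(2)<70).astype(np.uint8)
    nn,l,st,ce=cv2.connectedComponentsWithStats(dark); k=1+np.argmax(st[1:,4]); print('knob px',st[k],ce[k]+[b[0],b[1]])
    rays.append(ray(m,*(ce[k]+[b[0],b[1]])))
    vis=cv2.resize(p[190:290,240:320],None,fx=5,fy=5,interpolation=cv2.INTER_CUBIC); cv2.imwrite('pics/k_%s.png'%n,vis[:,:,::-1])
    C=cloud(d,m)[b[1]:b[3],b[0]:b[2]][l==k]; print('depth pts',len(C),np.percentile(C,[5,50,95],axis=0))
(c1,d1),(c2,d2)=rays; d1=d1[0];d2=d2[0]
t=np.linalg.lstsq(np.c_[d1,-d2],c2-c1,rcond=None)[0]; print('tri',c1+d1*t[0],c2+d2*t[1])
E
python3 -c "
import cv2,numpy as np
a=cv2.imread('pics/k_side.png');b=cv2.imread('pics/k_scene.png');cv2.imwrite('pics/k2.png',np.hstack([a,b]))"
```

```text
16.75 [418.22 -33.62 337.63] [ 0.22 -0.07  1.37]
side follower z 139.51988233292934 X [-54.56 -52.96  53.19  54.36] Y [-28.28  27.46] 654
 rim X [-60.41 -60.12  59.75  60.24] 245
knob px [  4   6  12  19 159] [293.54 231.31]
depth pts 159 [[599.48 -75.21 254.95]
 [608.48 -71.87 275.04]
 [616.81 -61.38 284.71]]
scene follower z 139.1061028815381 X [-53.59 -51.75  54.5   55.76] Y [-29.67  26.12] 476
 rim X [-59.36 -58.84  61.01  61.43] 214
knob px [  4   8  10  17 124] [286.7  218.23]
depth pts 124 [[602.53 -76.94 255.28]
 [612.29 -73.92 272.68]
 [618.92 -66.46 283.93]]
tri [605.51 -59.07 256.73] [607.39 -58.49 256.8 ]
```

View pics/k2.png

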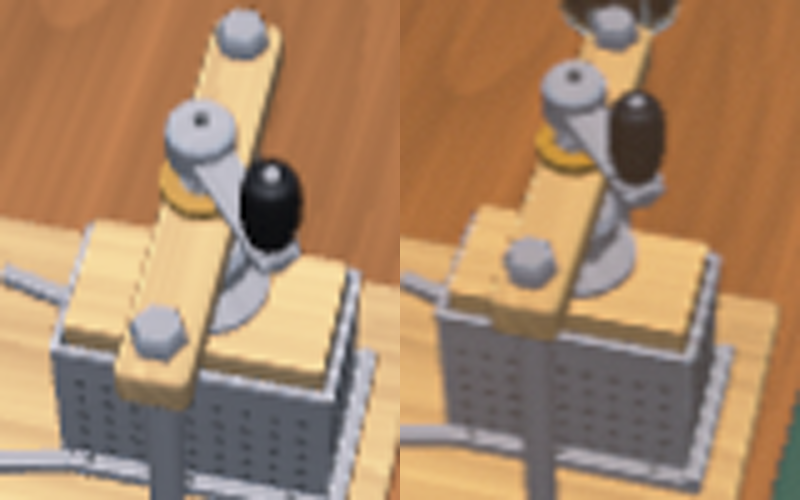

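The crops show the mould home under the screw, with its rim at press x -60 to +60, and the foot just above the follower. The knob is at side (293.5,231.3) and scene (286.7,218.2), and the hub top at side (280,213.6) and scene (275,205). I'll cast rays for the knob centre at its height.

```bash
python3 - <<'E'
from h import *
np.set_printoptions(precision=1,suppress=True)
for n,k,h in(('side6',(293.5,231.3),(280.2,213.6)),('scene6',(286.7,218.2),(275,205))):
    p,d,m=load(n); K=plane(m,*k,266.6)[0]
    C=cloud(d,m); hz=np.median(C[int(h[1])-1:int(h[1])+3,int(h[0])-1:int(h[0])+3,2]); H=plane(m,*h,hz)[0]
    v=K[:2]-[570,-26]; v2=K[:2]-H[:2]
    print(n,'knob',K,'hub',H,'r',np.hypot(*v),'phi',0.047-np.arctan2(v[1],v[0]),'rel hub r',np.hypot(*v2),0.047-np.arctan2(v2[1],v2[0]))
togo([605,-68,325],3.1886,1)
E
```

```text
side6 knob [607.2 -65.9 266.6] hub [570.5 -25.1 256.2] r 54.57694531919576 phi 0.8677407313721697 rel hub r 54.935959602286744 0.8850963206515784
scene6 knob [610.  -68.1 266.6] hub [572.7 -24.7 254.5] r 58.08941806486066 phi 0.8578773061820996 rel hub r 57.24917259099414 0.9071462918814901
rotvec [-0.  0.  0.] per row [-0.  0.  0.] | shift in final tool axes [-187.2  -43.4    6.9] | now axes [-187.1  -43.4    8.1]
```

>>> {"api": "carry_out", "payload": {
  "steps": [
    {"fingers": 45, "delta_pos": [-19, -4.2, 0], "rotation": [0, 0, 0]},
    {"fingers": 45, "delta_pos": [-19, -4.2, 0], "rotation": [0, 0, 0]},
    {"fingers": 45, "delta_pos": [-19, -4.2, 0], "rotation": [0, 0, 0]},
    {"fingers": 45, "delta_pos": [-19, -4.2, 0], "rotation": [0, 0, 0]},
    {"fingers": 45, "delta_pos": [-19, -4.2, 0], "rotation": [0, 0, 0]},
    {"fingers": 45, "delta_pos": [-19, -4.2, 0], "rotation": [0, 0, 0]},
    {"fingers": 45, "delta_pos": [-19, -4.2, 0], "rotation": [0, 0, 0]},
    {"fingers": 45, "delta_pos": [-19, -4.2, 0], "rotation": [0, 0, 0]},
    {"fingers": 45, "delta_pos": [-19, -4.2, 0], "rotation": [0, 0, 0]},
    {"fingers": 45, "delta_pos": [-19, -4.2, 0], "rotation": [0, 0, 0]},
    {"fingers": 45, "delta_pos": [0, 0, 0], "rotation": [0, 0, 0]},
    {"fingers": 45, "delta_pos": [0, 0, 0], "rotation": [0, 0, 0]}
  ]
}}

```text
time_s: 17.85
position: [606.1, -66.4, 326.9]
tool_rot: [-3.141, -0.005, -3.095]
contact_force: [0.4, 0.2, -0.7]
opening: 45.3
grasp_force: 0.0
```

```bash
python3 - <<'E'
from h import *
np.set_printoptions(precision=3,suppress=True)
s=manip.state(); print(s['time_s'],s['position'],s['tool_rot'],s['contact_force'],s['qpos'])
togo([608,-66.2,277],3.1886,1)
p,d,m=snap('wrist','w2')
# expected knob-top and tip positions in image
for X in([608,-66.2,286],[571,-25.5,256]):
    c=np.array(m['R'])@X+m['t']; r2=(c[0]/c[2])**2+(c[1]/c[2])**2; g=1+float(m['k1'])*r2
    print(X,np.array(m['K'])@[g*c[0]/c[2],g*c[1]/c[2],1])
E
```

```text
17.85 [606.124 -66.438 326.927] [-3.141 -0.005 -3.095] [ 0.448  0.158 -0.695] [-0.109  0.465  0.516  1.627 -0.001 -0.156]
rotvec [-0.    -0.005 -0.   ] per row [-0.    -0.005 -0.   ] | shift in final tool axes [-1.9  0.1 49.9] | now axes [-2.1  0.2 49.9]
[608, -66.2, 286] [282.034 246.182   1.   ]
[571, -25.5, 256] [345.226 179.783   1.   ]
```

View pics/w2.png

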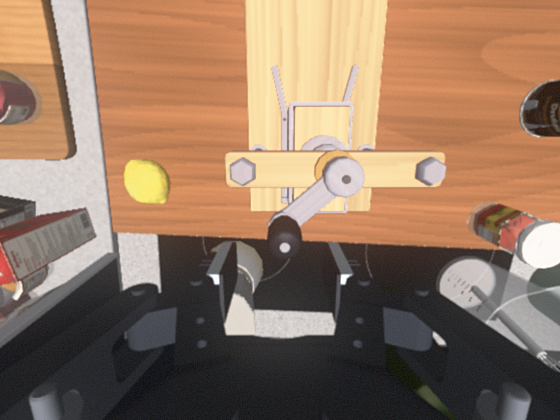

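The wrist view shows the hub centre at (345,179), where predicted, and the knob pin at (284.5,246) against a predicted (282,246), so the knob is at about (608, -65.3). Fingers straddle it. I'll lower and close.

>>> {"api": "carry_out", "payload": {
  "steps": [
    {"fingers": 45, "delta_pos": [-2, 1, 10], "rotation": [0, 0.005, 0]},
    {"fingers": 45, "delta_pos": [0, 0, 15], "rotation": [0, 0, 0]},
    {"fingers": 45, "delta_pos": [0, 0, 15], "rotation": [0, 0, 0]},
    {"fingers": 45, "delta_pos": [0, 0, 9], "rotation": [0, 0, 0]},
    {"fingers": 45, "delta_pos": [0, 0, 0], "rotation": [0, 0, 0]},
    {"fingers": 15, "delta_pos": [0, 0, 0], "rotation": [0, 0, 0]},
    {"fingers": 15, "delta_pos": [0, 0, 0], "rotation": [0, 0, 0]},
    {"fingers": 15, "delta_pos": [0, 0, 0], "rotation": [0, 0, 0]},
    {"fingers": 15, "delta_pos": [0, 0, 0], "rotation": [0, 0, 0]},
    {"fingers": 15, "delta_pos": [0, 0, 0], "rotation": [0, 0, 0]},
    {"fingers": 15, "delta_pos": [0, 0, 0], "rotation": [0, 0, 0]}
  ]
}}

```text
time_s: 18.82
position: [607.7, -65.1, 282.0]
tool_rot: [-3.141, -0.005, -3.094]
contact_force: [-2.5, 2.1, 4.8]
opening: 20.6
grasp_force: 59.4
```

```bash
python3 - <<'E'
from h import *
np.set_printoptions(precision=3,suppress=True)
s=manip.state(); print(s['time_s'],s['position'],s['tool_rot'],s['contact_force'],s['moment'],s['qpos'])
E
```

```text
18.8167 [607.662 -65.103 281.982] [-3.141 -0.005 -3.094] [-2.484  2.094  4.763] [ 0.407  0.557 -0.018] [-0.106  0.466  0.404  1.513 -0.001 -0.153]
```

The pads are on the tapered knob top (20.6 mm). I'll open and re-grip lower.

>>> {"api": "carry_out", "payload": {
  "steps": [
    {"fingers": 40, "delta_pos": [0, 0, 0], "rotation": [0, 0, 0]},
    {"fingers": 40, "delta_pos": [0, 0, 0], "rotation": [0, 0, 0]},
    {"fingers": 40, "delta_pos": [0, 0, 0], "rotation": [0, 0, 0]}
  ]
}}

```text
time_s: 19.07
position: [608.0, -65.7, 280.6]
tool_rot: [-3.14, -0.006, -3.095]
contact_force: [0.1, 0.3, -0.0]
opening: 39.9
grasp_force: 0.0
```

>>> {"api": "carry_out", "payload": {
  "steps": [
    {"fingers": 40, "delta_pos": [0, 0, 4], "rotation": [0, 0.005, 0]},
    {"fingers": 40, "delta_pos": [0, 0, 4], "rotation": [0, 0, 0]},
    {"fingers": 40, "delta_pos": [0, 0, 0], "rotation": [0, 0, 0]},
    {"fingers": 15, "delta_pos": [0, 0, 0], "rotation": [0, 0, 0]},
    {"fingers": 15, "delta_pos": [0, 0, 0], "rotation": [0, 0, 0]},
    {"fingers": 15, "delta_pos": [0, 0, 0], "rotation": [0, 0, 0]},
    {"fingers": 15, "delta_pos": [0, 0, 0], "rotation": [0, 0, 0]},
    {"fingers": 15, "delta_pos": [0, 0, 0], "rotation": [0, 0, 0]}
  ]
}}

```text
time_s: 19.73
position: [607.3, -65.2, 272.6]
tool_rot: [-3.141, -0.012, -3.094]
contact_force: [-1.2, 0.3, -2.0]
opening: 20.8
grasp_force: 58.9
```

```bash
python3 - <<'E'
from h import *
np.set_printoptions(precision=3,suppress=True)
s=manip.state(); print(s['time_s'],s['position'],s['tool_rot'],s['contact_force'],s['moment'],s['qpos'])
v=s['position'][:2]-[571,-25.5]; print(np.hypot(*v),0.047-np.arctan2(v[1],v[0]))
E
```

```text
19.7333 [607.349 -65.248 272.636] [-3.141 -0.012 -3.094] [-1.176  0.274 -1.991] [ 0.145  0.149 -0.044] [-0.106  0.472  0.39   1.499 -0.003 -0.153]
53.86277406418276 0.8770355051753125
```

Firm grip. Next a table of tool-axis shifts for 10° steps around the circle, plus a force readout.

```bash
cat >> h.py <<'E'
def ff():
    s=manip.state(); v=s['position'][:2]-np.array([570.35,-24.55]); ph=0.047-np.arctan2(v[1],v[0]); th=0.047-ph
    tan=np.array([np.sin(th),-np.cos(th)]); rad=np.array([np.cos(th),np.sin(th)]); f=s['contact_force'][:2]
    print('t',round(s['time_s'],2),'phi deg',round(np.degrees(ph),1),'r',round(np.hypot(*v),1),'z',s['position'][2].round(1),'drag',round(-f@tan,2),'radial',round(f@rad,2),'fz',s['contact_force'][2].round(1))
E
python3 - <<'E'
from h import *
ff()
a=np.radians(np.arange(50.4,50.5+360,10)); P=np.round(np.c_[-55*np.cos(a),-55*np.sin(a)],1)
for k,r in enumerate(np.diff(P,axis=0)): print(int(50+10*k),r.round(1).tolist(),end='; ')
E
```

```text
t 19.73 phi deg 50.4 r 55.0 z 272.6 drag -0.69 radial -0.99 fz -2.0
50 [7.9, -5.4]; 60 [8.8, -4.0]; 70 [9.2, -2.4]; 80 [9.6, -0.8]; 90 [9.5, 0.9]; 100 [9.3, 2.5]; 110 [8.6, 4.2]; 120 [7.8, 5.5]; 130 [6.8, 6.8]; 140 [5.4, 7.9]; 150 [4.0, 8.8]; 160 [2.4, 9.2]; 170 [0.8, 9.6]; 180 [-0.9, 9.5]; 190 [-2.5, 9.3]; 200 [-4.2, 8.6]; 210 [-5.5, 7.8]; 220 [-6.8, 6.8]; 230 [-7.9, 5.4]; 240 [-8.8, 4.0]; 250 [-9.2, 2.4]; 260 [-9.6, 0.8]; 270 [-9.5, -0.9]; 280 [-9.3, -2.5]; 290 [-8.6, -4.2]; 300 [-7.8, -5.5]; 310 [-6.8, -6.8]; 320 [-5.4, -7.9]; 330 [-4.0, -8.8]; 340 [-2.4, -9.2]; 350 [-0.8, -9.6]; 360 [0.9, -9.5]; 370 [2.5, -9.3]; 380 [4.2, -8.6]; 390 [5.5, -7.8]; 400 [6.8, -6.8];
```

>>> {"api": "carry_out", "payload": {
  "steps": [
    {"fingers": 15, "delta_pos": [7.9, -5.4, 0.3], "rotation": [0, 0, 0]},
    {"fingers": 15, "delta_pos": [8.8, -4.0, 0.3], "rotation": [0, 0, 0]},
    {"fingers": 15, "delta_pos": [9.2, -2.4, 0.2], "rotation": [0, 0, 0]},
    {"fingers": 15, "delta_pos": [9.6, -0.8, 0.3], "rotation": [0, 0, 0]}
  ]
}}

```text
time_s: 20.07
position: [571.9, -78.8, 271.5]
tool_rot: [3.139, -0.011, -3.094]
contact_force: [1.0, 5.9, -2.8]
opening: 20.9
grasp_force: 59.0
```

```bash
python3 -c "
from h import *
ff()"
```

```text
t 20.07 phi deg 91.1 r 54.3 z 271.5 drag 1.15 radial -5.87 fz -2.8
```

>>> {"api": "carry_out", "payload": {
  "steps": [
    {"fingers": 15, "delta_pos": [9.5, 0.9, 0.3], "rotation": [0, 0, 0]},
    {"fingers": 15, "delta_pos": [9.3, 2.5, 0.3], "rotation": [0, 0, 0]},
    {"fingers": 15, "delta_pos": [8.6, 4.2, 0.2], "rotation": [0, 0, 0]},
    {"fingers": 15, "delta_pos": [7.8, 5.5, 0.3], "rotation": [0, 0, 0]}
  ]
}}

```text
time_s: 20.4
position: [537.1, -66.9, 270.5]
tool_rot: [3.139, -0.009, -3.094]
contact_force: [6.4, 5.6, -8.2]
opening: 20.9
grasp_force: 58.9
```

```bash
python3 -c "
from h import *
ff()"
```

```text
t 20.4 phi deg 130.9 r 53.8 z 270.5 drag 1.6 radial -8.32 fz -8.2
```

Radial pull of 6–8 N means my circle centre is about 1 mm off. I'll correct it in the next row (+1.0 x, +0.7 y in world).

>>> {"api": "carry_out", "payload": {
  "steps": [
    {"fingers": 15, "delta_pos": [5.8, 7.5, 0.3], "rotation": [0, 0, 0]},
    {"fingers": 15, "delta_pos": [5.4, 7.9, 0.3], "rotation": [0, 0, 0]},
    {"fingers": 15, "delta_pos": [4.0, 8.8, 0.2], "rotation": [0, 0, 0]},
    {"fingers": 15, "delta_pos": [2.4, 9.2, 0.3], "rotation": [0, 0, 0]}
  ]
}}

```text
time_s: 20.73
position: [517.6, -35.6, 269.5]
tool_rot: [-3.14, -0.011, -3.095]
contact_force: [5.6, -1.6, -11.2]
opening: 21.0
grasp_force: 59.3
```

```bash
sed -i 's/\[570.35,-24.55\]/[571.4,-23.85]/' h.py; python3 -c "
from h import *
ff()"
```

```text
t 20.73 phi deg 170.4 r 55.1 z 269.5 drag 2.71 radial -5.11 fz -11.2
```

>>> {"api": "carry_out", "payload": {
  "steps": [
    {"fingers": 15, "delta_pos": [0.1, 9.6, 0.8], "rotation": [0, 0, 0]},
    {"fingers": 15, "delta_pos": [-0.9, 9.5, 0.7], "rotation": [0, 0, 0]}
  ]
}}

```text
time_s: 20.9
position: [516.8, -16.6, 268.8]
tool_rot: [-3.139, -0.012, -3.095]
contact_force: [1.3, -1.1, -6.2]
opening: 21.0
grasp_force: 60.0
```

```bash
python3 -c "
from h import *
ff()
p,d,m=snap('side','s7');snap('scene','sc7')
cv2.imwrite('pics/f7.png',cv2.resize(p[190:290,240:330],None,fx=6,fy=6,interpolation=cv2.INTER_CUBIC)[:,:,::-1])"
```

```text
t 20.9 phi deg -169.8 r 55.1 z 268.8 drag 0.93 radial -1.46 fz -6.2
```

View pics/f7.png

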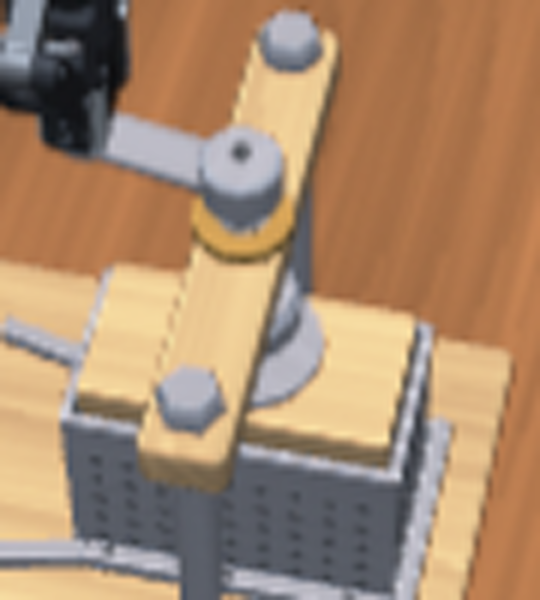

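The crop shows the arm turned to the front, the foot close to the follower, and the mould still home. Drag is 0.9 N, so it's still running free. I continue in small groups.

>>> {"api": "carry_out", "payload": {
  "steps": [
    {"fingers": 15, "delta_pos": [-2.7, 9.3, 0.7], "rotation": [0, 0, 0]},
    {"fingers": 15, "delta_pos": [-4.2, 8.6, 0.6], "rotation": [0, 0, 0]},
    {"fingers": 15, "delta_pos": [-5.5, 7.8, 0.3], "rotation": [0, 0, 0]}
  ]
}}

```text
time_s: 21.25
position: [528.4, 10.5, 267.9]
tool_rot: [-3.141, -0.012, -3.095]
contact_force: [-4.0, -0.2, 1.5]
opening: 20.8
grasp_force: 60.6
```

```bash
python3 -c "
from h import *
ff()"
```

```text
t 21.25 phi deg -138.7 r 55.1 z 267.9 drag 2.68 radial 2.98 fz 1.5
```

>>> {"api": "carry_out", "payload": {
  "steps": [
    {"fingers": 15, "delta_pos": [-6.8, 6.8, 0.3], "rotation": [0, 0, 0]},
    {"fingers": 15, "delta_pos": [-7.9, 5.4, 0.3], "rotation": [0, 0, 0]}
  ]
}}

```text
time_s: 21.42
position: [543.3, 23.7, 267.3]
tool_rot: [-3.141, -0.01, -3.094]
contact_force: [-2.8, -0.7, 3.2]
opening: 20.7
grasp_force: 60.8
```

```bash
python3 -c "
from h import *
ff()"
```

```text
t 21.42 phi deg -117.8 r 55.2 z 267.3 drag 2.8 radial 0.82 fz 3.2
```

>>> {"api": "carry_out", "payload": {
  "steps": [
    {"fingers": 15, "delta_pos": [-8.8, 4.0, 0.3], "rotation": [0, 0, 0]},
    {"fingers": 15, "delta_pos": [-9.2, 2.4, 0.3], "rotation": [0, 0, 0]}
  ]
}}

```text
time_s: 21.58
position: [562.2, 30.7, 266.7]
tool_rot: [-3.141, -0.008, -3.094]
contact_force: [-3.1, -1.7, 6.2]
opening: 21.0
grasp_force: 61.0
```

```bash
python3 -c "
from h import *
ff()"
```

```text
t 21.58 phi deg -96.9 r 55.3 z 266.7 drag 3.36 radial -1.2 fz 6.2
```

Drag has gone from about 1 N to about 3 N between phi 200° and 260°. Geometry gives the same contact angle:
- **Follower:** measured proud height is about 13.9 mm.
- **Foot:** start height is about 144.6, so the gap is about 4.7 mm and contact comes at phi ≈ 220°.

The target is therefore phi ≈ 400°. I'll continue while watching the drag trend.

>>> {"api": "carry_out", "payload": {
  "steps": [
    {"fingers": 15, "delta_pos": [-9.6, 0.8, -0.3], "rotation": [0, 0, 0]},
    {"fingers": 15, "delta_pos": [-9.5, -0.9, 0.0], "rotation": [0, 0, 0]}
  ]
}}

```text
time_s: 21.75
position: [581.1, 30.7, 266.2]
tool_rot: [-3.139, -0.01, -3.094]
contact_force: [-3.5, -2.7, 4.2]
opening: 21.2
grasp_force: 60.8
```

```bash
python3 -c "
from h import *
ff()"
```

```text
t 21.75 phi deg -77.2 r 55.4 z 266.2 drag 2.99 radial -3.31 fz 4.2
```

>>> {"api": "carry_out", "payload": {
  "steps": [
    {"fingers": 15, "delta_pos": [-9.3, -2.5, 0.1], "rotation": [0, 0, 0]},
    {"fingers": 15, "delta_pos": [-8.6, -4.2, 0.3], "rotation": [0, 0, 0]}
  ]
}}

```text
time_s: 21.92
position: [599.1, 24.3, 265.6]
tool_rot: [-3.139, -0.01, -3.095]
contact_force: [-4.8, -3.9, 4.9]
opening: 20.9
grasp_force: 61.0
```

```bash
python3 -c "
from h import *
ff()"
```

```text
t 21.92 phi deg -57.4 r 55.5 z 265.6 drag 2.23 radial -5.82 fz 4.9
```

>>> {"api": "carry_out", "payload": {
  "steps": [
    {"fingers": 15, "delta_pos": [-7.8, -5.5, 0.3], "rotation": [0, 0, 0]},
    {"fingers": 15, "delta_pos": [-6.8, -6.8, 0.3], "rotation": [0, 0, 0]}
  ]
}}

```text
time_s: 22.08
position: [613.6, 12.3, 265.1]
tool_rot: [-3.138, -0.011, -3.095]
contact_force: [-9.1, -3.1, 6.8]
opening: 21.0
grasp_force: 61.2
```

```bash
python3 -c "
from h import *
ff()"
```

```text
t 22.08 phi deg -37.9 r 55.5 z 265.1 drag 3.56 radial -8.91 fz 6.8
```

Drag is noisy from radial load. I'll check foot travel directly from depth on the foot's upper face across the pictures, at feeds of 0, 3.9 and 7.5 mm.

```bash
cat > foot.py <<'E'
from h import *
import sys
def foot(f):
    p,d,m=load(f);C=cloud(d,m).reshape(-1,3)
    q=C[:,:2]-[570.7,-25.3]; r=np.hypot(*q.T); fz=np.median(C[(abs(C[:,2]-139.5)<2.5)&(abs(q[:,0])<50)&(abs(q[:,1])<24)&(r>32)][:,2])
    sat=(p.max(2).astype(int)-p.min(2)).ravel()
    w=(r<27)&(r>16)&(C[:,2]>141)&(C[:,2]<165)&(sat<35)
    z=C[w][:,2]; h,e=np.histogram(z,np.arange(141,166,1.0)); print(f,'follower',fz.round(2),'n',w.sum(),'pct',np.percentile(z,[10,25,50,75,90]).round(1),h)
for f in sys.argv[1:]: foot(f)
E
python3 -c "
from h import *
snap('side','s8');snap('scene','sc8');ff()"; python3 foot.py side0 side6 s7 s8 scene0 scene6 sc7 sc8
```

```text
t 22.18 phi deg -36.1 r 55.4 z 265.1 drag -2.29 radial -5.77 fz 4.4
side0 follower nan n 78 pct [147.8 148.8 149.7 151.2 152.5] [ 0  0  0  1  1  3  6 15 19 11  9  8  3  1  0  0  0  0  0  0  0  0  1  0]
side6 follower 139.62 n 76 pct [147.4 148.7 150.2 151.3 152.5] [ 0  0  0  0  5  1  6  9 14 17 12  7  2  2  0  0  0  0  0  0  0  0  1  0]
s7 follower 139.77 n 99 pct [144.  145.  146.1 147.3 149.4] [ 0  5  5 15 23 22 12  6  3  1  0  0  0  0  0  0  0  0  3  1  0  1  1  1]
s8 follower 139.66 n 99 pct [143.2 144.1 145.4 146.8 158.7] [ 3  5 16 20 22 12  5  1  1  0  0  0  0  0  0  1  2  1  1  1  0  3  2  3]
scene0 follower nan n 87 pct [147.8 148.6 149.8 151.  152.1] [ 0  1  2  2  0  1  5 15 22 18 11  5  1  0  0  0  0  0  0  0  1  0  1  2]
scene6 follower 139.28 n 85 pct [148.  148.9 150.  151.3 152.3] [ 0  0  0  0  0  2  7 13 20 18 15  4  1  0  0  0  0  0  0  0  0  1  4  0]
sc7 follower 139.52 n 95 pct [144.  145.1 146.  147.1 158.9] [ 0  5  5 11 25 22  9  5  0  0  0  0  0  0  0  0  2  1  1  3  1  2  1  2]
sc8 follower 139.41 n 100 pct [143.8 144.7 146.  147.7 160.3] [ 3  2  9 13 20 24  5  0  1  0  0  0  0  0  2  5  1  1  3  2  1  5  1  2]
  return _methods._mean(a, axis=axis, dtype=dtype,
  ret = ret.dtype.type(ret / rcount)
```

The foot's face dropped 3.9 mm for 3.9 mm of feed, then stopped at about 4.7 mm in total while the feed went to 7.6 mm. That confirms contact at phi ≈ 220°, so I wind on to about 400°.

>>> {"api": "carry_out", "payload": {
  "steps": [
    {"fingers": 15, "delta_pos": [-4.5, -8.7, -0.2], "rotation": [0, 0, 0]},
    {"fingers": 15, "delta_pos": [-4.0, -8.8, 0.1], "rotation": [0, 0, 0]},
    {"fingers": 15, "delta_pos": [-2.4, -9.2, 0.3], "rotation": [0, 0, 0]},
    {"fingers": 15, "delta_pos": [-0.8, -9.6, 0.3], "rotation": [0, 0, 0]},
    {"fingers": 15, "delta_pos": [0.9, -9.5, 0.3], "rotation": [0, 0, 0]}
  ]
}}

```text
time_s: 22.6
position: [626.2, -31.0, 263.8]
tool_rot: [3.14, -0.012, -3.094]
contact_force: [-9.3, 5.1, 5.2]
opening: 21.4
grasp_force: 61.0
```

```bash
python3 -c "
from h import *
ff()"
```

```text
t 22.6 phi deg 10.1 r 55.2 z 263.8 drag 3.84 radial -9.85 fz 5.2
```

>>> {"api": "carry_out", "payload": {
  "steps": [
    {"fingers": 15, "delta_pos": [2.5, -9.3, 0.3], "rotation": [0, 0, 0]},
    {"fingers": 15, "delta_pos": [4.2, -8.6, 0.3], "rotation": [0, 0, 0]},
    {"fingers": 15, "delta_pos": [5.5, -7.8, 0.3], "rotation": [0, 0, 0]}
  ]
}}

```text
time_s: 22.85
position: [616.0, -56.3, 263.0]
tool_rot: [3.138, -0.01, -3.093]
contact_force: [-3.8, 8.6, 3.7]
opening: 20.9
grasp_force: 60.8
```

```bash
python3 -c "
from h import *
ff()"
```

```text
t 22.85 phi deg 38.8 r 55.1 z 263.0 drag 4.73 radial -8.09 fz 3.7
```

>>> {"api": "carry_out", "payload": {
  "steps": [
    {"fingers": 15, "delta_pos": [0, 0, 0], "rotation": [0, 0, 0]},
    {"fingers": 15, "delta_pos": [0, 0, 0], "rotation": [0, 0, 0]}
  ]
}}

```text
time_s: 23.02
position: [614.9, -57.6, 262.9]
tool_rot: [3.141, -0.012, -3.095]
contact_force: [-6.4, 2.7, 3.7]
opening: 21.1
grasp_force: 60.9
```

```bash
python3 -c "
from h import *
ff()"
```

```text
t 23.02 phi deg 40.5 r 55.1 z 262.9 drag -1.75 radial -6.74 fz 3.7
```

At phi 400.5°, about half a turn past contact. I'll release and retreat upward.

>>> {"api": "carry_out", "payload": {
  "steps": [
    {"fingers": 45, "delta_pos": [0, 0, 0], "rotation": [0, 0, 0]},
    {"fingers": 45, "delta_pos": [0, 0, 0], "rotation": [0, 0, 0]},
    {"fingers": 45, "delta_pos": [0, 0, 0], "rotation": [0, 0, 0]},
    {"fingers": 45, "delta_pos": [0, 0, 0], "rotation": [0, 0, 0]},
    {"fingers": 45, "delta_pos": [0, 0, -5], "rotation": [0, 0, 0]},
    {"fingers": 45, "delta_pos": [0, 0, -10], "rotation": [0, 0, 0]},
    {"fingers": 45, "delta_pos": [0, 0, -20], "rotation": [0, 0, 0]},
    {"fingers": 45, "delta_pos": [0, 0, -30], "rotation": [0, 0, 0]},
    {"fingers": 45, "delta_pos": [0, 0, -30], "rotation": [0, 0, 0]},
    {"fingers": 45, "delta_pos": [30, 0, 0], "rotation": [0, 0, 0]},
    {"fingers": 45, "delta_pos": [40, 0, 0], "rotation": [0, 0, 0]},
    {"fingers": 45, "delta_pos": [40, 0, 0], "rotation": [0, 0, 0]},
    {"fingers": 45, "delta_pos": [40, 0, 0], "rotation": [0, 0, 0]},
    {"fingers": 45, "delta_pos": [40, 0, 0], "rotation": [0, 0, 0]},
    {"fingers": 45, "delta_pos": [0, 0, 0], "rotation": [0, 0, 0]},
    {"fingers": 45, "delta_pos": [0, 0, 0], "rotation": [0, 0, 0]}
  ]
}}

```text
time_s: 24.35
position: [424.6, -67.2, 361.2]
tool_rot: [-3.14, -0.008, -3.096]
contact_force: [0.8, 0.3, 0.2]
opening: 44.7
grasp_force: 0.0
```

```bash
python3 - <<'E'
from h import *
np.set_printoptions(precision=2,suppress=True)
s=manip.state(); print(s['time_s'],s['position'],s['contact_force'])
for n,b in(('side',(270,190,320,250)),('scene',(265,185,310,240))):
    p,d,m=snap(n,n+'9');P=cloud(d,m).reshape(-1,3)
    q=P[:,:2]-[570,-26];A=.047; X=q[:,0]*np.cos(A)+q[:,1]*np.sin(A); Y=-q[:,0]*np.sin(A)+q[:,1]*np.cos(A)
    w=(abs(P[:,2]-126)<4)&(abs(Y)<40)&(abs(X)<90); print(n,' rim X',np.percentile(X[w],[0.5,3,97,99.5]),w.sum())
    dark=(p[b[1]:b[3],b[0]:b[2]].max(2)<70).astype(np.uint8)
    nn,l,st,ce=cv2.connectedComponentsWithStats(dark); k=1+np.argmax(st[1:,4]); K=plane(m,*(ce[k]+[b[0],b[1]]),257)[0]; v=K[:2]-[571,-25]
    print('knob',st[k],K,'r',np.hypot(*v),'phi',np.degrees(.047-np.arctan2(v[1],v[0])))
p=load('side9')[0]; cv2.imwrite('pics/f9.png',p[:,:,::-1])
E
python3 foot.py side9 scene9
```

```text
24.35 [424.59 -67.23 361.19] [0.76 0.28 0.22]
side  rim X [-60.71 -59.91  59.82  60.18] 243
knob [ 22  34  11  18 153] [612.57 -60.6  257.  ] r 54.73058078567387 phi 43.27495305338683
scene  rim X [-59.21 -58.26  61.03  61.62] 225
knob [ 21  27  10  17 121] [615.87 -62.89 257.  ] r 58.72702655352014 phi 42.86774417025523
side9 follower 139.44 n 102 pct [143.4 144.6 146.  147.4 155.2] [ 5  4  8 16 19 19 12  3  1  1  0  0  0  3  2  1  1  1  0  2  3  0  0  1]
scene9 follower 139.24 n 109 pct [143.  144.4 145.5 152.2 160.5] [ 5  6 10 17 27  5 10  0  1  0  0  1  2  0  3  2  4  2  1  2  3  3  3  2]
```

View pics/f9.png

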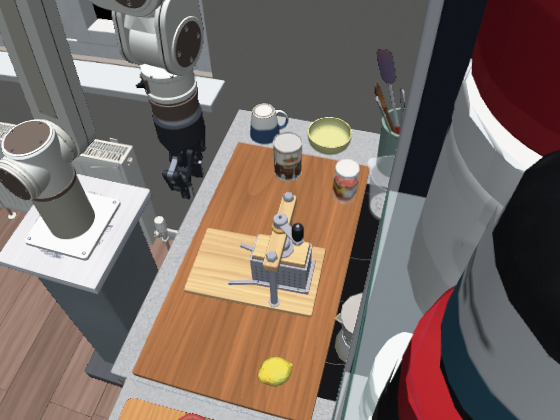

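The final picture shows the mould home under the screw at (282,262), knob free at (297,232), and the tin, jar and lemon where they started. The crank turned about 353° in total, with contact after about 4.3–4.7 mm of feed, so it is about half a turn past contact. I'm handing in.

```bash
python3 -c "
from workcell import manip
print(manip.hand_in())"
```

```text
the job is handed in; nothing more can be done
None
```

The job is handed in, with no verdict shown: the mould is home against the stop, the screw is wound about half a turn past first contact, and the arm is clear of everything.

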